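Turn the slate sign tiles to their glazed face and lock them

ROBOT

A 6-joint arm with a two-finger parallel gripper is mounted at the origin on the work surface. World frame = base frame: x ahead of the robot, y to its left, z up, the work surface at z = 0. Lengths are in mm, angles in degrees, forces in N, time in s.
With the tool pointing down it reaches from about 325 to 850 mm from the base axis. Payload 15.5 kg.
Tool frame: the origin (TCP) lies midway between the tips of the shut fingers; the grasp point (between the pads) lies 19 mm behind it; z points along the fingers, y is the line along which they close (so a half turn about z gives the same grasp; the last joint's range is limited). The gripper opens to 91 mm and grips with 3 to 60 N. Pads are 32 mm wide; open, the fingers measure 118 mm over their backs; the gripper's body (76 mm by 178 mm) begins 60 mm behind the grasp point.
Start: joints at [60.247, 28.281, 77.091, -0, 74.628, -5.472], TCP at [257.013, 569.711, 213.915] pointing down, gripper open.
Joint ranges: [-166.48, 166.48], [-47.26, 123.95], [12.59, 153.08], [-70.14, 250.14], [6.76, 159.57], [-176.63, 176.63]. Speed limits (degrees/s): [108.29, 108.29, 147.25, 172.46, 172.46, 172.46].

INTERFACE

Orientations are given as [roll, pitch, yaw] about the fixed x, y, z axes, in that order (R = Rz(yaw) Ry(pitch) Rx(roll)).
In Python, from bench import * gives the robot as it stands.
- The arm moves only by the tool servo_tool, never from a script. Its argument "rows" is a list of rows, each a list of 3 entries, a list of its own where there are three numbers: the finger opening in mm, from 0 to 91.2, then the shift along the tool's x, y, z in mm, then the turn about the tool's z in rad. A call has 1 to 20 rows; each row shifts and turns the commanded pose from where the row before left it, along the tool's axes as they then stand; what a row does not reach is not made up. A row lasts 1/10 s, in which the tool goes at most 50 mm and 8.59 degrees, less where a joint would pass 70% of its speed; a pose out of reach is approached as far as the arm can. A call is refused whole if a number of a shift passes 50 or a number of a turn 0.15, either way. A call with a gripper value outside its range is refused whole. The fingers move at their own pace and stop on an object; "force" is the grip in N (left out, the last holds). Time passes only in rows, so rows that do not move let the fingers close. It gives the time, the measured TCP pose, the force, the opening and the grip force at its end, in the units of the state.
- get_state(): the state, without advancing time (a new reading comes with each control period).
- capture(name): name is "side" or "top" or "wrist"; returns a dict with "image" (384x512x3 uint8, red, green, blue), "depth" (384x512 float32, mm along the optical axis (not along the pixel's ray), 0 where there is no reading), "mtx" (3x3 intrinsics, pixels), "position" and "orientation" of the camera in the world. Camera axes: x right, y down, z forward; pixel columns grow to the right and rows downward; lengths in mm; the calibration is good to about 2 mm. A picture is of the moment at which its call begins.
- close_job(): hands the job in; it is judged then, once.
The state is a dict: "t": time; "joint_positions": joint angles; "joint_vel": joint speeds; "effort": joint torques, N m; "eef_pos": TCP position; "tool_rot": TCP orientation; "ft_force": force on the tool from outside, world axes, zero at the start; "torque": the same for the moment, N m; "width": opening from 0.0 (shut) to 1.0 (fully open); "grip_force": force on a finger pad.
Only numpy, scipy, OpenCV 4.12 (cv2) and the standard library are available. Lean on these libraries where they do the work, as an engineer would, in place of code of your own. Each camera call takes 0.05 s, during which the arm holds its last target. There are 200 camera calls.

TASK

Set the sign tiles by the courtyard door for the evening: with the spatula, turn over every tile that is there, from the lower ledge of its holder onto the upper deck, so that it lies flat with its jade-glazed face up; never handle the tiles with the fingers. Once all are turned, use the fork key (not the fingers) to turn the captive screw of each holder that has a tile fully home, so that the orange bar lies across the tile. Leave the spatula lying on its own cork mat and the key standing upright on its own, and do not disturb the bowl, flashlight, cap or fob.

Things in the scene. Friction and masses are not known exactly. Their poses are not given: they have to be found in the camera images.
- holder0: right-hand (-y) fixed wooden tile holder, 88 mm wide, may be empty. Origin on the table plane below the step, on the centreline; +x away from the robot. Lower ledge x -47 to 0 mm, top 20 mm above the table; upper deck x 0 to 92, top 27 (step 7 high); lip x 92 to 98, top 35. A block on its +y side carries the captive screw: vertical axis at x 45, y 62 mm.
- tile0_center (a point): centre of the right-hand (-y) holder's tile (may be absent), 80x80x8 mm, 140 g. Starts raw grey face (+z) up, glaze (-z) down on the ledge, square to the holder (x along x), far edge 1-4 mm short of the step, 34-37 mm overhanging the ledge towards the robot, 20 mm free under it. Lifted by the overhang it pivots against the step, stands up and, pushed on, tips over onto the deck.
- screw0 (a joint): quarter-turn captive screw of the right-hand (-y) holder, with orange bar. 0 = open, bar along the holder's +x beside the deck; grows clockwise seen from above to a stop at 1.571 = fully home, bar along the holder's -y, across a tile on the deck and 6 mm above it. Starts at 0 to 0.2. Light friction (0.06 N m), stays where left.
- screw0_head (a point): on the axis of the right-hand (-y) holder's screw at the middle height of its head, 55 mm above the table. Head: an upright fin 36 mm long, 8 mm thick, 16 mm high (47 to 63 mm above the table). The point turns with the screw: its x axis runs along the fin and along the bar.
- bar0_tip (a point): tip of the right-hand (-y) holder's orange bar, 48 mm from the screw's axis, 44 mm above the table; bar 13 mm wide, 6 mm thick; turns with the screw (x along the bar, outwards).
- holder1: middle fixed wooden tile holder, 88 mm wide, may be empty. Origin on the table plane below the step, on the centreline; +x away from the robot. Lower ledge x -47 to 0 mm, top 20 mm above the table; upper deck x 0 to 92, top 27 (step 7 high); lip x 92 to 98, top 35. A block on its +y side carries the captive screw: vertical axis at x 45, y 62 mm.
- tile1_center (a point): centre of the middle holder's tile (may be absent), 80x80x8 mm, 140 g. Starts raw grey face (+z) up, glaze (-z) down on the ledge, square to the holder (x along x), far edge 1-4 mm short of the step, 34-37 mm overhanging the ledge towards the robot, 20 mm free under it. Lifted by the overhang it pivots against the step, stands up and, pushed on, tips over onto the deck.
- screw1 (a joint): quarter-turn captive screw of the middle holder, with orange bar. 0 = open, bar along the holder's +x beside the deck; grows clockwise seen from above to a stop at 1.571 = fully home, bar along the holder's -y, across a tile on the deck and 6 mm above it. Starts at 0 to 0.2. Light friction (0.06 N m), stays where left.
- screw1_head (a point): on the axis of the middle holder's screw at the middle height of its head, 55 mm above the table. Head: an upright fin 36 mm long, 8 mm thick, 16 mm high (47 to 63 mm above the table). The point turns with the screw: its x axis runs along the fin and along the bar.
- bar1_tip (a point): tip of the middle holder's orange bar, 48 mm from the screw's axis, 44 mm above the table; bar 13 mm wide, 6 mm thick; turns with the screw (x along the bar, outwards).
- holder2: left-hand (+y) fixed wooden tile holder, 88 mm wide, may be empty. Origin on the table plane below the step, on the centreline; +x away from the robot. Lower ledge x -47 to 0 mm, top 20 mm above the table; upper deck x 0 to 92, top 27 (step 7 high); lip x 92 to 98, top 35. A block on its +y side carries the captive screw: vertical axis at x 45, y 62 mm.
- tile2_center (a point): centre of the left-hand (+y) holder's tile (may be absent), 80x80x8 mm, 140 g. Starts raw grey face (+z) up, glaze (-z) down on the ledge, square to the holder (x along x), far edge 1-4 mm short of the step, 34-37 mm overhanging the ledge towards the robot, 20 mm free under it. Lifted by the overhang it pivots against the step, stands up and, pushed on, tips over onto the deck.
- screw2 (a joint): quarter-turn captive screw of the left-hand (+y) holder, with orange bar. 0 = open, bar along the holder's +x beside the deck; grows clockwise seen from above to a stop at 1.571 = fully home, bar along the holder's -y, across a tile on the deck and 6 mm above it. Starts at 0 to 0.2. Light friction (0.06 N m), stays where left.
- screw2_head (a point): on the axis of the left-hand (+y) holder's screw at the middle height of its head, 55 mm above the table. Head: an upright fin 36 mm long, 8 mm thick, 16 mm high (47 to 63 mm above the table). The point turns with the screw: its x axis runs along the fin and along the bar.
- bar2_tip (a point): tip of the left-hand (+y) holder's orange bar, 48 mm from the screw's axis, 44 mm above the table; bar 13 mm wide, 6 mm thick; turns with the screw (x along the bar, outwards).
- spatula_grip (a point): centre of the steel spatula's grip; 205 mm long, 220 g; +x to the blade, +z up. Black handle 18 mm wide (y), 20 high, x -90 to 30 mm. Flat level blade 60 wide, 4 thick, x 40 to 115, underside 45 mm below this point. Stands on the blade and a small foot under the handle (x -30, 12 wide), so the grip is 45 mm above the table. Mass centre about 25 mm ahead.
- key_grip (a point): centre of the red handle of the fork key, 300 g, 88 mm high, standing upright on two prongs; 65 mm above its feet, +z up. Handle 20 (x) by 22 (y) mm, 30 to 88 above the feet. Prongs 50 long (x), 17 thick, 22 high, with a 15 mm slot between them along x that goes over a screw's fin; bridge 50 x 49 x 8 mm above. Slot play on the fin about 0.19 rad each way.
- mat_spatula_center (a point): centre of the spatula's cork mat, flush with the table, 220 mm (x) by 110 mm (y); the mats may swap sides.
- mat_key_center (a point): centre of the key's cork mat, flush with the table, 220 mm (x) by 110 mm (y).
- bowl_mid (a point): bystander: jade-green ceramic bowl, 116 mm across, 50 mm high, point half-way up.
- flashlight_mid (a point): bystander: black steel flashlight, 150 mm long (x), 42 mm thick, lying; its centre.
- cap_mid (a point): bystander: black plastic umbrella handle cap, 40 mm across, 55 mm high, upright; its centre.
- fob_mid (a point): bystander: flat silver fob 60 x 34 x 8 mm; its centre.
Not all that is in view belongs to the job. Leave any pink or purple look-alike of the part that bears tile1_center alone. What is shaped like the holder0 but blue is not meant.

How it is judged:
By the outcome, as a careful person would: the job done as asked, in the order asked, and still so for the second after the job is handed in, with the robot touching nothing.
Of tile0, tile1, tile2 only 2 to 3 are there at a start; the rules pass over those that are not, and their reading is None.
At some moment in a run one of spatula, key may be knocked a few centimetres aside while the robot is not near it.
It also fails if it takes over 210 s, if anything falls off the work surface, if the arm or the gripper's body presses on something with over 40 N, if the wrist force passes 120 N, or if a joint passes its speed limit or range.

## Working session

There is one attempt and no reset: what is moved stays moved. The work goes in short steps, Python scripts to look and compute and a tool call to move; the robot and the scene stay as the last step left them, time stands still between calls to the robot, and variables do not carry over. Pictures are saved under pics/ and viewed, at most 14 in all, crops included, and the job is handed in when it is done.

Besides the shell and the picture viewer there is one more tool, called by a JSON object that holds its "name" and its "arguments", one argument or row to a line. servo_tool: Moves the arm, as the interface text tells. Its arguments: {"type":"object","properties":{"rows":{"type":"array"},"force":{"type":"number"}},"required":["rows"]}

```bash
ls; mkdir -p pics; cat > h.py <<'E'
from bench import *
import numpy as np, cv2, pickle
from scipy.spatial.transform import Rotation as R
def cap(n,save=None):
    c=capture(n)
    if save:
        cv2.imwrite(f'pics/{save}.png',cv2.cvtColor(c['image'],cv2.COLOR_RGB2BGR)); pickle.dump(c,open(f'{save}.pkl','wb'))
    return c
def rot(c):
    o=np.array(c['orientation'],float)
    if o.shape==(3,3): return o
    if o.size==4: raise SystemExit(o)
    return R.from_euler('xyz',o,degrees=True).as_matrix()
def plane(c,uv,z):
    uv=np.atleast_2d(uv).astype(float)
    d=np.c_[uv,np.ones(len(uv))]@np.linalg.inv(c['mtx']).T@rot(c).T
    p=np.array(c['position'],float)
    return p+d*((z-p[2])/d[:,2])[:,None]
def cloud(c):
    v,u=np.mgrid[:384,:512]; 
    d=np.stack([u,v,np.ones_like(u)],-1)@np.linalg.inv(c['mtx']).T
    return (d*c['depth'][...,None])@rot(c).T+np.array(c['position'],float)
def proj(c,P):
    q=(np.atleast_2d(P)-np.array(c['position'],float))@rot(c)@np.array(c['mtx']).T
    return q[:,:2]/q[:,2:]
E
python3 - <<'E'
from h import *
for n in('top','side'):
    c=cap(n,n+'1'); print(n,c['position'],c['orientation'],c['mtx'])
s=get_state();print(s)
a=cv2.imread('pics/top1.png')
cv2.imwrite('pics/top1b.png',cv2.resize(a,(800,600),interpolation=2))
E
```

```text
pics
top [ 354.35951096  -53.30652358 1591.12877019] [-171.0057457    -0.70410854  -89.71939989] [[474.63061271   0.         247.93032717]
 [  0.         474.63061271 197.67866418]
 [  0.           0.           1.        ]]
side [  96.60350711 -925.09931082  739.97855612] [-124.07958033   -0.41654715  -28.71973448] [[404.28935344   0.         260.74432408]
 [  0.         404.28935344 190.86333159]
 [  0.           0.           1.        ]]
{'t': 0.1, 'joint_positions': array([ 6.02472063e+01,  2.83132536e+01,  7.71216401e+01, -9.23437179e-04,
        7.46310418e+01, -5.47278618e+00]), 'joint_vel': array([ 0.0138102 , -0.15976721, -0.08213324, -0.00894194,  0.07767761,
        0.08397104]), 'effort': array([ 2.83695052e-03, -8.80226398e+01, -3.82550919e+01,  7.10737123e-02,
        4.80230490e-02,  8.50237871e-05]), 'eef_pos': array([256.8399093 , 569.41335723, 213.38844554]), 'tool_rot': array([-1.79934280e+02, -5.40239057e-03,  1.55720235e+02]), 'ft_force': array([0.65224709, 0.92408511, 0.34749982]), 'torque': array([ 0.03680096, -0.05007638,  0.02193649]), 'grip_force': 0.0, 'width': 1.0045305300497618}
```

View pics/top1b.png

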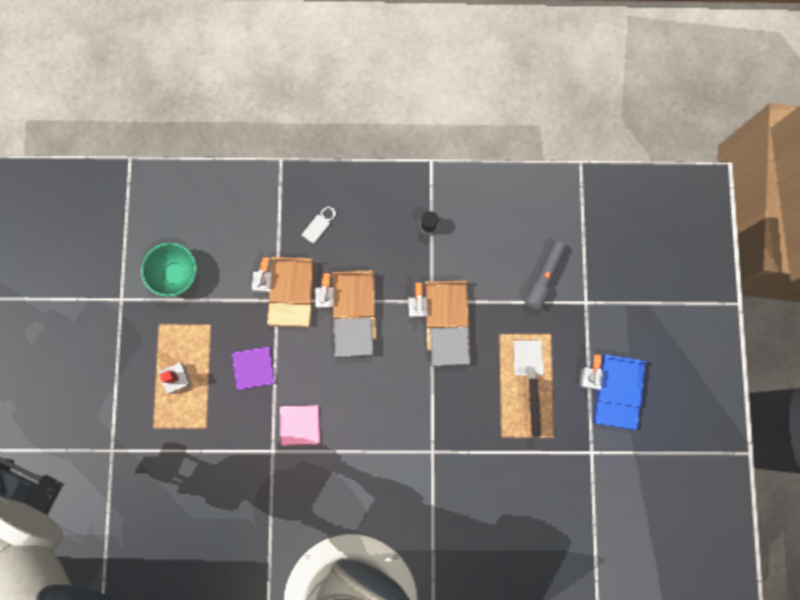

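View pics/side1.png

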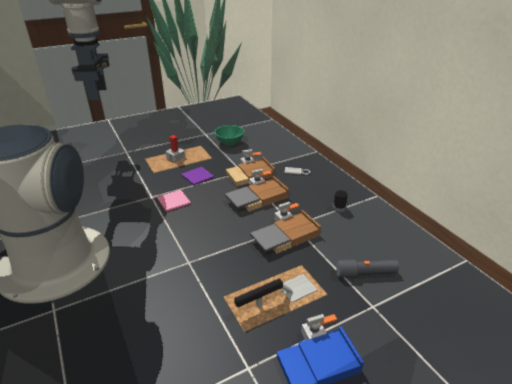

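Top view (800×600 px) shows the following:
- **Holders:** the three wooden ones are at (290,290), which is holder2 and empty, (353,312), which is holder1 with a grey tile at (353,337), and (448,322), which is holder0 with a grey tile at (450,347).
- **Tools:** the spatula is on the right mat at (530,385) and the key is on the left mat at (173,377).
- **Look-alikes:** the blue holder at (620,392), the purple tile at (252,368) and the pink tile at (300,425) are not meant. The grey tiles sit in wooden holders, which fits the description.

```bash
cat >> h.py <<'E'
def blobs(c,mask,z,amin=30):
    m=mask.astype(np.uint8); k,l,st,ce=cv2.connectedComponentsWithStats(m,connectivity=4); out=[]
    for i in range(1,k):
        if st[i,4]<amin: continue
        ys,xs=np.nonzero(l==i); P=plane(c,np.c_[xs,ys],z)
        (cx,cy),(w,h),a=cv2.minAreaRect(P[:,:2].astype(np.float32))
        out.append(dict(px=ce[i].round(),n=int(st[i,4]),mean=P[:,:2].mean(0).round(1),rect=np.round([cx,cy,w,h,a],1)))
    return out
E
python3 - <<'E'
from h import *
c=pickle.load(open('top1.pkl','rb'));im=c['image'];hsv=cv2.cvtColor(im,cv2.COLOR_RGB2HSV);P=cloud(c)
H,S,V=[hsv[...,i].astype(int) for i in range(3)]
z=P[...,2]
work=(P[...,0]>150)&(P[...,0]<900)&(np.abs(P[...,1])<600)
def show(n,m,zz,a=30):
    print(n)
    for b in blobs(c,m&work,zz,a): print('  ',b['px'],b['n'],b['mean'],b['rect'])
print('z at',[ (z[int(v*.64),int(u*.64)].round(1)) for u,v in((353,337),(450,347),(448,300),(353,290),(526,355),(535,405),(168,376),(300,425))])
show('grey',(S<40)&(V>90)&(V<190),28,100)
show('wood',(H>5)&(H<22)&(S>100)&(V>120),27,150)
show('orange',(H<14)&(S>190)&(V>180),46,8)
show('red',((H<6)|(H>172))&(S>150),88,8)
show('pink',(H>150)&(S>50)&(V>150),8)
show('purple',(H>125)&(H<150)&(S>100),8)
show('white',(S<40)&(V>190),6,50)
E
```

```text
z at [np.float64(29.7), np.float64(26.9), np.float64(21.5), np.float64(29.2), np.float64(7.3), np.float64(54.0), np.float64(88.4), np.float64(3.2)]
grey
   [227. 222.] 58730 [526.2  -3. ] [ 5.228e+02 -1.100e+00  7.386e+02  1.184e+03  0.000e+00]
   [119. 299.] 102 [270.4 340.3] [269.3 340.2  32.   34.7  64.5]
   [ 21. 350.] 1543 [111.4 642.1] [113.9 646.5 209.8 124.7   9.6]
wood
   [186. 179.] 768 [662.7 135.9] [6.626e+02 1.378e+02 9.900e+01 8.990e+01 4.000e-01]
   [226. 188.] 765 [634.5   2.1] [634.7   2.2 101.6  87.    0.9]
   [286. 194.] 757 [ 614.7 -197.9] [ 615.  -197.2   99.1   88.9    2.6]
   [117. 240.] 1842 [457.8 358. ] [458.1 360.1 108.1 213.4  90. ]
   [335. 250.] 1379 [ 429.9 -357.2] [ 442.7 -362.7  106.8  214.2   89.6]
orange
red
   [107. 241.] 40 [451.8 373.8] [4.528e+02 3.741e+02 1.570e+01 2.240e+01 3.000e-01]
pink
   [192. 276.] 188 [344.1 112.5] [357.7 113.1  81.8  82.3   1.1]
purple
   [162. 235.] 589 [476.8 215.1] [476.5 214.9  80.7  81.    9.9]
white
   [178. 140.] 78 [805.8 169.5] [801.7 169.3 156.2   5.7   0. ]
   [ 80. 177.] 170 [673.7 497.3] [678.3 460.  200.5
[... 403 characters left out ...]
] 67 [624.1 254.7] [6.243e+02 2.494e+02 3.400e+00 1.215e+02 4.000e-01]
   [337. 228.] 370 [ 504.5 -372.4] [ 5.029e+02 -3.735e+02  7.060e+01  6.060e+01  3.000e-01]
   [378. 242.] 115 [ 459.1 -508.3] [ 460.  -508.9   36.9   42.7   87.7]
   [276. 262.] 76 [ 391.6 -166.9] [ 402.3 -167.3    3.3  148.1   89.8]
   [ 73. 260.] 62 [394.2 504.8] [395.3 504.9   5.5 121.1  90. ]
   [160. 280.] 175 [329.8 216.3] [328.1 223.7 113.6 228.6  37.6]
   [ 80. 288.] 50 [303.5 477.3] [302.4 472.7 135.   22.   81.3]
   [331. 297.] 384 [ 278.3 -346.5] [ 262.  -304.1  559.1  161.7   83.3]
   [  7. 342.] 196 [131.7 697.5] [130.7 700.4  70.8  35.2  62.8]
   [  6. 371.] 378 [ 43.3 693.9] [ 51.7 684.4  96.5  59.6   4.9]
```

{"name": "servo_tool", "arguments": {
  "rows": [
    [91, [0, 0, 0], 0.143],
    [91, [0, 0, 0], 0.143],
    [91, [0, 0, 0], 0.143],
    [91, [0, 0, 0], 0.143],
    [91, [0, 0, 0], 0.143],
    [91, [0, 0, 0], 0.143],
    [91, [0, 0, 0], 0.143],
    [91, [0, 0, 0], 0.143],
    [91, [0, 0, 0], 0.143],
    [91, [0, 0, 0], 0.143],
    [91, [0, 0, 0], 0.143],
    [91, [0, 0, 0], 0.143],
    [91, [0, 0, 0], 0.143],
    [91, [0, 0, 0], 0.143],
    [91, [0, 0, 0], 0.143],
    [91, [0, 0, 0], 0.143],
    [91, [0, 0, 0], 0.143],
    [91, [0, 0, 0], 0.143],
    [91, [0, 0, 0], 0.143]
  ]
}}

```text
t: 2.0
eef_pos: [256.9, 569.5, 213.6]
tool_rot: [180.0, 0.0, -0.3]
ft_force: [0.4, 0.9, -0.5]
width: 1.005
grip_force: 0.0
```

{"name": "servo_tool", "arguments": {
  "rows": [
    [91, [7, 39, 0], 0],
    [91, [7, 39, 0], 0],
    [91, [7, 39, 0], 0],
    [91, [7, 39, 0], 0],
    [91, [7, 39, 0], 0],
    [91, [7, 39, 0], 0],
    [91, [7, 39, 0], 0],
    [91, [7, 39, 0], 0],
    [91, [7, 39, 0], 0],
    [91, [7, 39, 0], 0],
    [91, [7, 39, 0], 0],
    [91, [7, 39, 0], 0],
    [91, [7, 39, 0], 0],
    [91, [7, 39, 0], 0],
    [91, [7, 39, 0], 0],
    [91, [7, 39, 0], 0],
    [91, [7, 39, 0], 0],
    [91, [7, 39, 0], 0],
    [91, [7, 39, 0], 0],
    [91, [0, 0, 0], 0]
  ]
}}

```text
t: 4.0
eef_pos: [391.6, -175.3, 213.9]
tool_rot: [179.9, -0.1, -0.1]
ft_force: [0.5, 0.2, -0.3]
width: 1.0
grip_force: 0.0
```

{"name": "servo_tool", "arguments": {
  "rows": [
    [91, [0, 40, -10], 0],
    [91, [0, 40, -10], 0],
    [91, [0, 40, -10], 0],
    [91, [0, 40, -10], 0],
    [91, [0, 40, -10], 0],
    [91, [0, 0, -10], 0],
    [91, [0, 0, 0], 0]
  ]
}}

```text
t: 4.7
eef_pos: [390.9, -371.7, 274.5]
tool_rot: [180.0, -0.0, -0.0]
ft_force: [0.6, 0.3, 0.4]
width: 0.997
grip_force: 0.0
```

```bash
python3 - <<'E'
from h import *
c=cap('wrist','w1'); print(c['position'],c['orientation'],c['mtx'][0],get_state()['eef_pos'])
E
```

```text
[ 459.67624688 -371.21275356  445.76325827] [ 1.65949087e+02 -2.23100017e-02 -9.00064346e+01] [266.13961138   0.         251.04256735] [ 390.71699848 -370.64272965  273.83232905]
```

View pics/w1.png

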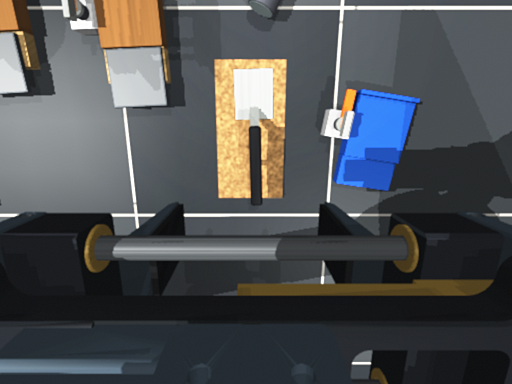

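The wrist view shows the spatula blade at (254,93), its handle at (255,165) and the mat at (250,130). Holder0's tile is at (137,76), and the blue decoy is at the right.

```bash
python3 - <<'E'
from h import *
c=pickle.load(open('w1.pkl','rb'));im=c['image'];hsv=cv2.cvtColor(im,cv2.COLOR_RGB2HSV)
H,S,V=[hsv[...,i].astype(int) for i in range(3)]
reg=np.zeros((384,512),bool);reg[:205]=1
def show(n,m,zz,a=60):
    print(n)
    for b in blobs(c,m&reg,zz,a): print('  ',b['px'],b['n'],b['mean'],b['rect'])
show('light z4',(S<50)&(V>150),4)
show('light z28',(S<50)&(V>150),28)
show('wood27',(H>5)&(H<25)&(S>80)&(V>100),27)
show('cork',(H>5)&(H<25)&(S>80)&(V>100),0)
r2=reg.copy();r2[:]=0;r2[110:208,235:275]=1;reg=r2
show('handle55',V<45,55)
P=cloud(c);
for uv in((254,93),(255,165),(137,76),(130,25),(225,150)):print(uv,P[uv[1],uv[0]].round(1))
E
```

```text
light z4
   [58.  8.] 205 [623.6 -89.1] [623.2 -75.2  20.6  58.6   0. ]
   [85. 18.] 400 [ 610.3 -127.5] [ 614.9 -122.4   37.2   39.4    2.5]
   [361.  68.] 2225 [ 537.7 -538.8] [ 523.7 -611.9  311.3  325.6   17.1]
   [213.   7.] 343 [ 624.2 -316.1] [ 624.5 -310.     5.1  122.7    0. ]
   [10. 66.] 1204 [544.4  -2. ] [548.5   2.   83.9  42.8   1.8]
   [135.  85.] 3436 [ 516.2 -190.7] [ 447.8 -197.   244.4   83.4    2.8]
   [253.  94.] 2021 [ 503.8 -374.8] [ 499.5 -374.6   84.9   60.1    1.5]
   [ 39. 123.] 3404 [460.4 -30.9] [461.5 -31.7  76.4 145.7  13.8]
light z28
   [58.  8.] 205 [ 614.7 -104.4] [614.3 -91.3  19.5  55.4   0. ]
   [85. 18.] 400 [ 602.1 -140.7] [ 606.4 -135.9   35.2   37.3    2.5]
   [361.  68.] 2225 [ 533.5 -529.7] [ 520.2 -598.8  294.4  307.9   17.1]
   [213.   7.] 343 [ 615.2 -319.1] [ 615.6 -313.3    4.9  116.     0. ]
   [10. 66.] 1204 [539.8 -22.1] [543.7 -18.3  79.3  40.5   1.8]
   [135.  85.] 3436 [ 513.1 -200.5] [ 448.4 -206.4  231.1   78.9    2.8]
   [253.  94.] 2021 [ 501.4 -374.6] [ 497.3 -374.5   80.3   56.8    1.5]
   [ 39. 123.] 3404 [460.4 -49.4] [46
[... 460 characters left out ...]
2.2   79.8]
cork
   [ 7. 16.] 474 [614.6 -10.1] [615.6  -8.   39.1  28.    2.4]
   [128.  23.] 2940 [ 605.1 -187.7] [ 6.039e+02 -1.883e+02  6.260e+01  9.460e+01  2.000e-01]
   [23. 47.] 237 [571.9 -24.9] [571.  -25.3  51.   15.6  11.8]
   [164.  63.] 101 [ 550.1 -237.8] [ 549.1 -238.1   50.     4.8    3.2]
   [248. 132.] 6622 [ 443.  -367.2] [ 445.7 -369.8  112.2  220.1   90. ]
   [348. 101.] 257 [ 494.3 -525.9] [ 490.9 -525.9   17.    44.9   79.8]
handle55
   [255. 170.] 331 [ 391.4 -377.1] [ 397.3 -377.8  115.2   15.4    1.3]
(254, 93) [ 506.  -376.     3.6]
(255, 165) [ 400.1 -377.2   55.6]
(137, 76) [ 526.8 -205.1   28.8]
(130, 25) [ 593.3 -202.    28.4]
(225, 150) [ 416.9 -328.2    1.3]
```

{"name": "servo_tool", "arguments": {
  "force": 50,
  "rows": [
    [91, [12, 2, 35], -0.028],
    [91, [12, 2, 35], 0],
    [91, [12, 2, 35], 0],
    [91, [0, 0, 35], 0],
    [91, [0, 0, 35], 0],
    [91, [0, 0, 35], 0],
    [91, [0, 0, 24], 0],
    [91, [0, 0, 14], 0],
    [91, [0, 0, 0], 0],
    [0, [0, 0, 0], 0],
    [0, [0, 0, 0], 0],
    [0, [0, 0, 0], 0],
    [0, [0, 0, 0], 0],
    [0, [0, 0, 0], 0],
    [0, [0, 0, 0], 0],
    [0, [0, 0, 0], 0],
    [0, [0, 0, 0], 0]
  ]
}}

```text
t: 6.45
eef_pos: [426.8, -376.5, 25.9]
tool_rot: [-180.0, 0.0, 1.6]
ft_force: [-0.3, 0.1, -0.8]
width: 0.328
grip_force: 0.0
```

{"name": "servo_tool", "arguments": {
  "force": 50,
  "rows": [
    [0, [0, 0, 0], 0],
    [0, [0, 0, 0], 0],
    [0, [0, 0, 0], 0],
    [0, [0, 0, 0], 0],
    [0, [0, 0, 0], 0],
    [0, [0, 0, 0], 0],
    [0, [0, 0, -20], 0],
    [0, [0, 0, -30], 0],
    [0, [0, 0, -40], 0],
    [0, [0, 0, -40], 0],
    [0, [0, 0, 0], 0]
  ]
}}

```text
t: 7.55
eef_pos: [428.6, -378.3, 160.7]
tool_rot: [179.7, -0.3, 1.7]
ft_force: [-0.3, -0.4, -2.1]
width: 0.193
grip_force: 50.0
```

{"name": "servo_tool", "arguments": {
  "rows": [
    [0, [-15, -35, 0], 0],
    [0, [-15, -35, 0], 0],
    [0, [-15, -35, 0], 0],
    [0, [-15, -35, 0], 0],
    [0, [-12, -35, 0], 0],
    [0, [0, 0, 0], 0],
    [0, [0, 0, 0], 0]
  ]
}}

```text
t: 8.25
eef_pos: [349.6, -203.1, 155.7]
tool_rot: [-180.0, 0.0, 1.7]
ft_force: [0.5, -0.5, -2.2]
width: 0.196
grip_force: 50.0
```

```bash
python3 - <<'E'
from h import *
c=cap('wrist','w2'); print(c['position'],c['orientation'],get_state()['eef_pos'],get_state()['tool_rot'])
E
```

```text
[ 418.54665739 -200.63926482  326.92198109] [ 1.65899238e+02  1.66538499e-02 -8.82787363e+01] [ 350.18685454 -203.89060668  155.79729815] [ 1.79980878e+02 -1.84935187e-02  1.67376850e+00]
```

View pics/w2.png

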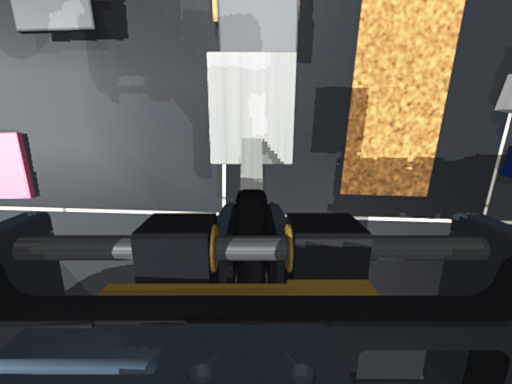

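```bash
python3 - <<'E'
from h import *
def edges(c,row0,row1,u0,u1,z,thr):
    g=cv2.cvtColor(c['image'],cv2.COLOR_RGB2GRAY).astype(int)
    L=[];Rr=[]
    for v in range(row0,row1,3):
        d=np.diff(cv2.GaussianBlur(g[v:v+1].astype(np.float32),(3,1),0)[0]); seg=d[u0:u1]
        L.append((u0+seg.argmax()+.5,v));Rr.append((u0+seg.argmin()+.5,v))
    for n,e in(('L',L),('R',Rr)):
        P=plane(c,e,z); k=np.polyfit(P[:,0],P[:,1],1); res=P[:,1]-np.polyval(k,P[:,0])
        ok=abs(res)<4; k=np.polyfit(P[ok,0],P[ok,1],1); print(n,e[0],e[-1],'y at xmid',np.polyval(k,P[:,0].mean()).round(1),P[:,0].mean().round(0),'yaw',np.degrees(np.arctan(k[0])).round(2),ok.sum(),len(ok))
c1=pickle.load(open('w1.pkl','rb'));c2=pickle.load(open('w2.pkl','rb'))
edges(c1,60,100,85,185,28,0)
edges(c2,10,45,200,315,28,0)
edges(c2,65,155,190,315,133.8,0)
g=cv2.cvtColor(c1['image'],cv2.COLOR_RGB2GRAY).astype(int)
for u in(120,130,140,150,158):
    col=g[:,u]; d=np.diff(col[30:115]); a=30+d.argmin()+.5; b=30+abs(d[:40]).argmax()+.5
    print(u,'front',plane(c1,(u,a),28)[0].round(1),'far',b,plane(c1,(u,b),28)[0].round(1))
g=cv2.cvtColor(c2['image'],cv2.COLOR_RGB2GRAY).astype(int)
for u in(225,275,290):
    d=np.diff(g[30:70,u]); a=30+abs(d).argmax()+.5; print('tip',a,plane(c2,(u,a),133.8)[0].round(1))
E
```

```text
L (np.float64(104.5), 60) (np.float64(113.5), 99) y at xmid -162.6 522.0 yaw 8.11 14 14
R (np.float64(160.5), 60) (np.float64(165.5), 99) y at xmid -242.8 522.0 yaw 3.62 14 14
L (np.float64(211.5), 10) (np.float64(219.5), 43) y at xmid -163.3 511.0 yaw 16.63 12 12
R (np.float64(296.5), 10) (np.float64(296.5), 43) y at xmid -243.6 514.0 yaw 2.98 12 12
L (np.float64(206.5), 65) (np.float64(209.5), 152) y at xmid -170.4 427.0 yaw 1.74 30 30
R (np.float64(295.5), 65) (np.float64(292.5), 152) y at xmid -230.1 429.0 yaw 1.62 30 30
120 front [ 566.1 -184.6   28. ] far 46.5 [ 566.1 -184.6   28. ]
130 front [ 566.1 -198.8   28. ] far 46.5 [ 566.1 -198.8   28. ]
140 front [ 484.3 -204.8   28. ] far 45.5 [ 567.4 -213.2   28. ]
150 front [ 485.8 -219.9   28. ] far 45.5 [ 567.4 -227.5   28. ]
158 front [ 485.8 -231.9   28. ] far 46.5 [ 566.1 -238.8   28. ]
tip 51.5 [ 464.  -182.   133.8]
tip 51.5 [ 465.  -215.   133.8]
tip 51.5 [ 465.3 -225.   133.8]
```

{"name": "servo_tool", "arguments": {
  "rows": [
    [0, [-3, 9, 0], -0.023],
    [0, [0, 0, 30], 0],
    [0, [0, 0, 30], 0],
    [0, [0, 0, 30], 0],
    [0, [0, 0, 20], 0],
    [0, [0, 0, 11], 0],
    [0, [0, 0, 0], 0],
    [0, [0, 0, 0], 0]
  ]
}}

```text
t: 9.1
eef_pos: [347.4, -213.3, 34.8]
tool_rot: [-180.0, 0.0, 2.9]
ft_force: [-0.1, 0.4, -1.3]
width: 0.195
grip_force: 50.0
```

```bash
python3 - <<'E'
from h import *
c=cap('wrist','w3'); cap('side','s3');print(c['position'],get_state()['eef_pos'],get_state()['tool_rot'])
a=cv2.imread('pics/w3.png')[:200,120:400];b=cv2.imread('pics/s3.png')[150:330,180:430]
o=np.zeros((600,800,3),np.uint8);o[:300,:420]=cv2.resize(a,(420,300));x=cv2.resize(b,(416,300));o[300:,:416]=x
cv2.imwrite('pics/c3.png',o)
E
```

```text
[ 416.25431453 -209.44748098  206.04104527] [ 347.59840965 -213.31792008   35.39535238] [ 1.79955039e+02 -4.79473819e-02  2.95096362e+00]
```

View pics/c3.png

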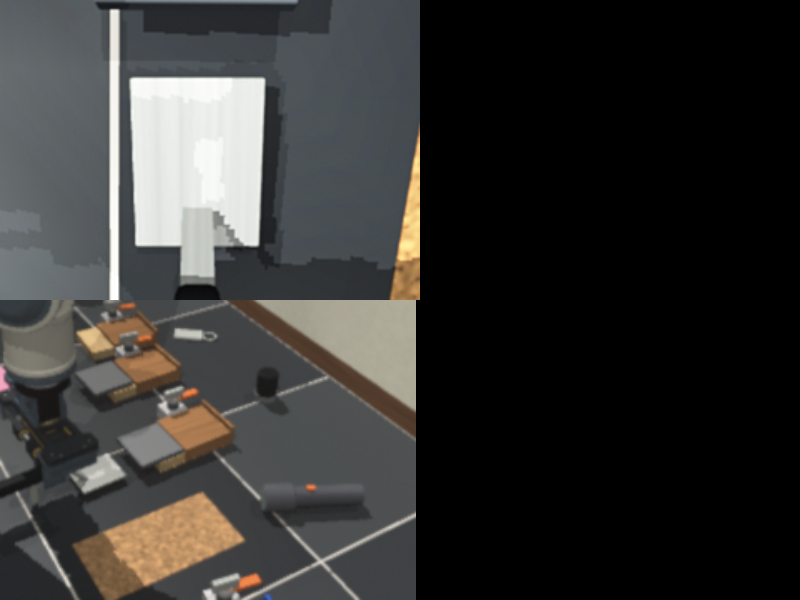

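The crop shows the tile's front edge at the top, spanning columns 97 to 297. The blade, columns 130 to 265, is centred on it and square. Next I insert and lift.

```bash
python3 - <<'E'
from h import *
c=pickle.load(open('w3.pkl','rb'));g=cv2.cvtColor(c['image'],cv2.COLOR_RGB2GRAY).astype(int)
print(g[:10,220],plane(c,[(220,1),(280,1)],28).round(1), 'z20',plane(c,[(250,4)],20).round(1))
print('tip',plane(c,[(220,51),(280,51)],14).round(1))
E
```

```text
[132  92  49  37  39  37  39  41  42  41] [[ 484.6 -187.7   28. ]
 [ 486.4 -222.8   28. ]] z20 [[ 487.  -205.1   20. ]]
tip [[ 461.2 -186.6   14. ]
 [ 463.2 -226.    14. ]]
```

{"name": "servo_tool", "arguments": {
  "rows": [
    [0, [10, 0, 0], 0],
    [0, [10, 0, 0], 0],
    [0, [10, 0, 0], 0],
    [0, [8, 0, 0], 0],
    [0, [7, 0, 0], 0],
    [0, [4, 0, 0], 0],
    [0, [0, 0, 0], 0],
    [0, [0, 0, 0], 0]
  ]
}}

```text
t: 10.0
eef_pos: [395.8, -210.0, 34.8]
tool_rot: [-180.0, 0.0, 3.0]
ft_force: [-0.2, 0.7, -2.8]
width: 0.195
grip_force: 50.0
```

{"name": "servo_tool", "arguments": {
  "rows": [
    [0, [0, 0, -4], 0],
    [0, [0, 0, -4], 0],
    [0, [1, 0, -7], 0],
    [0, [1, 0, -7], 0],
    [0, [3, 0, -7], 0],
    [0, [3, 0, -7], 0],
    [0, [4, 0, -6], 0],
    [0, [4, 0, -6], 0],
    [0, [5, 0, -5], 0],
    [0, [5, 0, -5], 0],
    [0, [0, 0, 0], 0],
    [0, [0, 0, 0], 0]
  ]
}}

```text
t: 11.2
eef_pos: [422.1, -208.8, 92.9]
tool_rot: [180.0, 0.0, 3.0]
ft_force: [-1.1, -0.6, -3.1]
width: 0.194
grip_force: 50.0
```

```bash
python3 - <<'E'
from h import *
c=cap('wrist','w4'); cap('side','s4')
a=cv2.imread('pics/w4.png')[:200,120:400];b=cv2.imread('pics/s4.png')[150:300,200:350]
cv2.imwrite('pics/c4.png',np.hstack([cv2.resize(a,(400,400)),cv2.resize(b,(400,400))]))
E
```

```text
(no output)
```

View pics/c4.png

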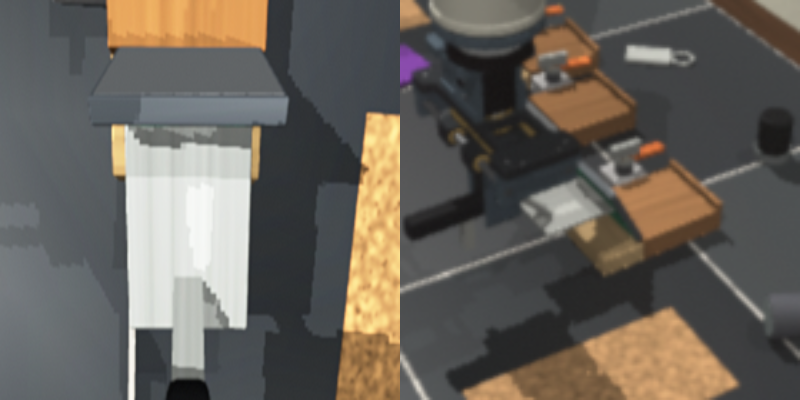

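The tile is lifted to about 60° on the blade and still square, so I continue over the top.

{"name": "servo_tool", "arguments": {
  "rows": [
    [0, [5, 0, -3], 0],
    [0, [5, 0, -2], 0],
    [0, [5, 0, -1], 0],
    [0, [5, 0, 0], 0],
    [0, [4, 0, 0], 0],
    [0, [4, 0, 0], 0],
    [0, [4, 0, 0], 0],
    [0, [4, 0, 0], 0],
    [0, [4, 0, 0], 0],
    [0, [4, 0, 0], 0],
    [0, [4, 0, 0], 0],
    [0, [4, 0, 0], 0],
    [0, [4, 0, 0], 0],
    [0, [0, 0, 0], 0],
    [0, [0, 0, 0], 0]
  ]
}}

```text
t: 12.8
eef_pos: [477.9, -205.9, 98.9]
tool_rot: [-180.0, 0.0, 3.0]
ft_force: [-0.4, 0.8, -1.2]
width: 0.193
grip_force: 50.0
```

```bash
python3 - <<'E'
from h import *
c=cap('wrist','w5'); cap('side','s5')
a=cv2.imread('pics/w5.png')[:200,120:400];b=cv2.imread('pics/s5.png')[150:300,200:350]
cv2.imwrite('pics/c5.png',np.hstack([cv2.resize(a,(400,400)),cv2.resize(b,(400,400))]))
E
```

```text
(no output)
```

View pics/c5.png

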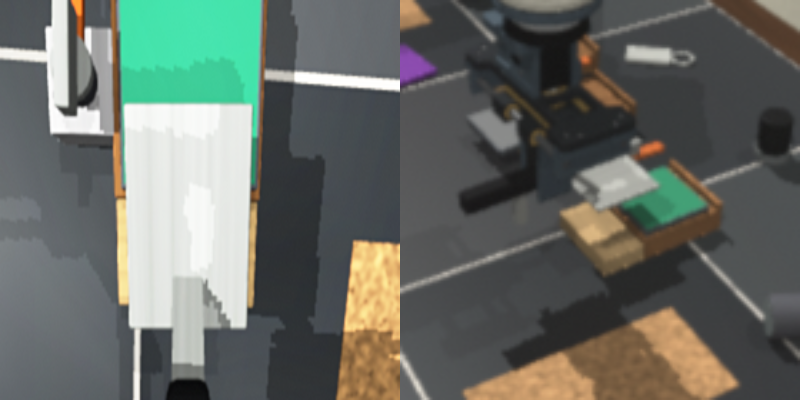

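Tile0 is on the deck with its jade face up. Now tile1.

{"name": "servo_tool", "arguments": {
  "rows": [
    [0, [-10, 0, -20], 0],
    [0, [-20, 0, -20], 0],
    [0, [-22, 0, -17], 0],
    [0, [-20, -36, 0], 0],
    [0, [-20, -36, 0], 0],
    [0, [-15, -36, 0], 0],
    [0, [-10, -36, 0], 0],
    [0, [0, -36, 0], 0],
    [0, [0, -32, 0], 0],
    [0, [0, 0, 0], 0],
    [0, [0, 0, 0], 0]
  ]
}}

```text
t: 14.0
eef_pos: [350.1, 0.1, 156.0]
tool_rot: [180.0, -0.0, 3.1]
ft_force: [0.2, 0.2, -1.4]
width: 0.198
grip_force: 50.0
```

```bash
cat >> h.py <<'E'
def grad(c,row0,row1,u0,u1,z,step=3):
    "strongest rising and falling edge per row -> y at mean x, yaw"
    g=cv2.cvtColor(c['image'],cv2.COLOR_RGB2GRAY).astype(np.float32)
    for n,s in(('L',1),('R',-1)):
        e=[]
        for v in range(row0,row1,step):
            d=s*np.diff(g[v,u0:u1]); e.append((u0+d.argmax()+.5,v))
        P=plane(c,e,z);x=P[:,0].mean();med=np.median(P[:,1]);ok=abs(P[:,1]-med)<8
        k=np.polyfit(P[ok,0],P[ok,1],1);print(n,e[0],e[-1],'y',np.polyval(k,x).round(1),'at x',x.round(0),'yaw',np.degrees(np.arctan(k[0])).round(2),ok.sum(),len(ok))
E
python3 - <<'E'
from h import *
c=cap('wrist','w6'); print(get_state()['eef_pos'],get_state()['tool_rot'])
g=cv2.cvtColor(c['image'],cv2.COLOR_RGB2GRAY)
print(g[20,190:320:3])
grad(c,5,45,190,320,28)
w=pickle.load(open('w1.pkl','rb'));p=pickle.load(open('top1.pkl','rb'))
print(proj(p,[[586,0,27]]))
cv2.imwrite('pics/c6.png',cv2.resize(cv2.imread('pics/w6.png')[:200,100:420],(800,500)))
E
```

```text
[350.2950349   -0.53334103 156.02802419] [ 1.79983545e+02 -2.27385468e-02  3.01032974e+00]
[ 89  88  88  87  90  89  89  89  89  90  78 157 168 167 168 168 168 169
 170 168 169 169 170 168 194 194 194 193 194 193 193 192 192 191 191 190
 191  67  65  65  66  66  64 102]
L (np.float64(221.5), 5) (np.float64(314.5), 44) y 39.0 at x 514.0 yaw 1.55 11 14
R (np.float64(300.5), 5) (np.float64(238.5), 44) y -40.3 at x 517.0 yaw 5.69 11 14
[[226.49067885 202.29243036]]
```

View pics/c6.png

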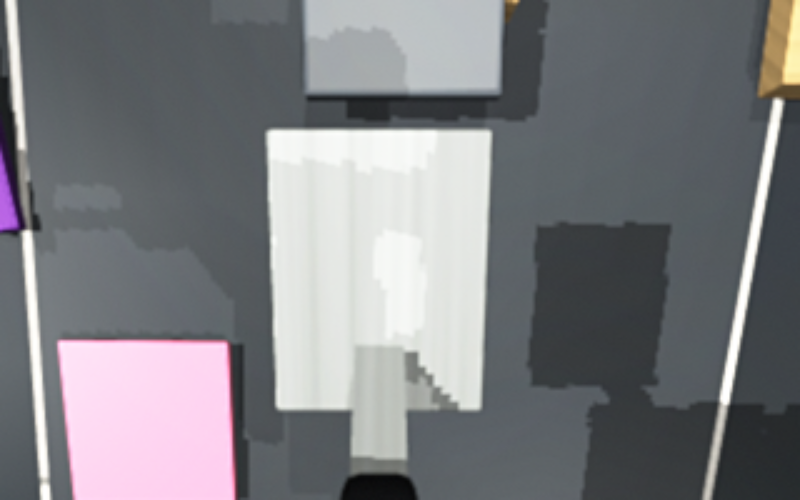

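The tile1 front edge is at crop row 95, spanning columns 305 to 500. The pink look-alike at lower left is clear of the path.

```bash
python3 - <<'E'
from h import *
c=pickle.load(open('w6.pkl','rb'))
grad(c,2,35,205,312,28,2)
g=cv2.cvtColor(c['image'],cv2.COLOR_RGB2GRAY).astype(int)
for u in range(228,300,10):
    d=np.diff(g[25:48,u]);print(u,25+d.argmin()+.5,plane(c,[(u,25+d.argmin()+.5)],28)[0].round(1))
grad(c,65,155,190,315,133.8)
t=pickle.load(open('top1.pkl','rb'));h=cv2.cvtColor(t['image'],cv2.COLOR_RGB2HSV).astype(int)
w=cv2.cvtColor(pickle.load(open('w1.pkl','rb'))['image'],cv2.COLOR_RGB2HSV)
# near end of wood deck holder1 in top
m=(h[...,0]>5)&(h[...,0]<22)&(h[...,1]>100)&(h[...,2]>120)
for u in(218,226,234): 
    r=np.nonzero(m[150:215,u])[0]+150; print(u,r.min(),r.max(),plane(t,[(u,r.max()+.5)],27)[0].round(1),plane(t,[(u,r.min()-.5)],35)[0].round(1))
E
```

```text
L (np.float64(221.5), 2) (np.float64(221.5), 34) y 39.1 at x 519.0 yaw 1.55 17 17
R (np.float64(300.5), 2) (np.float64(299.5), 34) y -39.6 at x 523.0 yaw 5.04 17 17
228 37.5 [501.9  32.   28. ]
238 37.5 [502.4  21.9  28. ]
248 37.5 [503.   11.8  28. ]
258 37.5 [503.5   1.7  28. ]
268 37.5 [504.1  -8.4  28. ]
278 37.5 [504.6 -18.6  28. ]
288 37.5 [505.2 -28.7  28. ]
298 37.5 [505.7 -38.8  28. ]
L (np.float64(206.5), 65) (np.float64(209.5), 152) y 34.6 at x 427.0 yaw 3.04 30 30
R (np.float64(295.5), 65) (np.float64(191.5), 152) y -25.3 at x 429.0 yaw 3.15 24 30
218 174 202 [585.1  28.2  27. ] [681.9  29.3  35. ]
226 174 202 [585.3   1.6  27. ] [682.2   2.5  35. ]
234 173 202 [585.5 -25.   27. ] [685.8 -24.2  35. ]
```

{"name": "servo_tool", "arguments": {
  "rows": [
    [0, [0, 10, 0], 0],
    [0, [0, 0, 30], 0],
    [0, [0, 0, 30], 0],
    [0, [0, 0, 30], 0],
    [0, [0, 0, 20], 0],
    [0, [0, 0, 11], 0],
    [0, [0, 0, 0], 0],
    [0, [0, 0, 0], 0],
    [0, [14, 0, 0], 0],
    [0, [14, 0, 0], 0],
    [0, [14, 0, 0], 0],
    [0, [12, 0, 0], 0],
    [0, [7, 0, 0], 0],
    [0, [4, 0, 0], 0],
    [0, [0, 0, 0], 0],
    [0, [0, 0, 0], 0]
  ]
}}

```text
t: 15.65
eef_pos: [414.9, -6.9, 34.9]
tool_rot: [-180.0, 0.0, 3.0]
ft_force: [0.1, -0.2, -1.6]
width: 0.194
grip_force: 50.0
```

{"name": "servo_tool", "arguments": {
  "rows": [
    [0, [0, 0, -4], 0],
    [0, [0, 0, -4], 0],
    [0, [1, 0, -7], 0],
    [0, [1, 0, -7], 0],
    [0, [3, 0, -7], 0],
    [0, [3, 0, -7], 0],
    [0, [4, 0, -6], 0],
    [0, [4, 0, -6], 0],
    [0, [5, 0, -5], 0],
    [0, [5, 0, -5], 0],
    [0, [0, 0, 0], 0],
    [0, [0, 0, 0], 0]
  ]
}}

```text
t: 16.85
eef_pos: [441.5, -5.5, 92.9]
tool_rot: [180.0, 0.0, 3.0]
ft_force: [-1.0, 0.9, -2.6]
width: 0.194
grip_force: 50.0
```

```bash
python3 - <<'E'
from h import *
c=cap('wrist','w7'); g=cv2.cvtColor(c['image'],cv2.COLOR_RGB2HSV)
# tile front face bbox vs square check
cv2.imwrite('pics/c7.png',cv2.resize(cv2.imread('pics/w7.png')[:170,120:400],(400,243)))
E
```

```text
(no output)
```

View pics/c7.png

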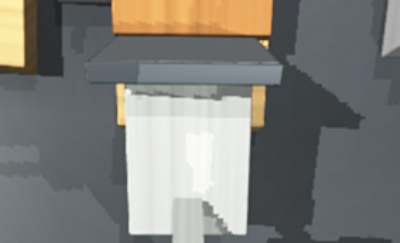

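Tile1 is up at about 60° (columns 87 to 282 in the crop) and square to the holder, so I push it over.

{"name": "servo_tool", "arguments": {
  "rows": [
    [0, [5, 0, -3], 0],
    [0, [5, 0, -2], 0],
    [0, [5, 0, -1], 0],
    [0, [5, 0, 0], 0],
    [0, [4, 0, 0], 0],
    [0, [4, 0, 0], 0],
    [0, [4, 0, 0], 0],
    [0, [4, 0, 0], 0],
    [0, [4, 0, 0], 0],
    [0, [4, 0, 0], 0],
    [0, [4, 0, 0], 0],
    [0, [4, 0, 0], 0],
    [0, [4, 0, 0], 0],
    [0, [0, 0, 0], 0],
    [0, [0, 0, 0], 0],
    [0, [-10, 0, -20], 0],
    [0, [-20, 0, -20], 0],
    [0, [-22, 0, -17], 0],
    [0, [0, 0, 0], 0]
  ]
}}

```text
t: 18.8
eef_pos: [443.6, -5.3, 157.4]
tool_rot: [180.0, -0.0, 3.0]
ft_force: [0.4, -0.3, -1.5]
width: 0.197
grip_force: 50.0
```

```bash
python3 - <<'E'
from h import *
print(get_state()['eef_pos'])
c=cap('wrist','w8'); t=cap('top','t8')
for n,c in(('w',c),('t',t)):
    h=cv2.cvtColor(c['image'],cv2.COLOR_RGB2HSV).astype(int)
    m=(h[...,0]>65)&(h[...,0]<90)&(h[...,1]>90)
    P=cloud(c)
    for b in blobs(c,m,35,40): print(n,b,'z',P[int(b['px'][1]),int(b['px'][0])].round(1))
a=cv2.resize(cv2.imread('pics/t8.png')[120:300,60:400],(790,418))
cv2.imwrite('pics/c8.png',a)
E
```

```text
[443.57594343  -5.28592463 157.40049388]
w {'px': array([250.,  25.]), 'n': 4051, 'mean': array([605.6,   4.2]), 'rect': array([605.2,   4.2,  44.9,  77.1,   3. ])} z [605.7   4.6  36. ]
w {'px': array([456.,  36.]), 'n': 5750, 'mean': array([ 606.5, -200.3]), 'rect': array([ 605.5, -200.3,   65.4,   77.3,    3. ])} z [ 606.5 -199.3   36.4]
t {'px': array([108., 172.]), 'n': 943, 'mean': array([684. , 396.8]), 'rect': array([6.829e+02, 3.975e+02, 1.124e+02, 1.166e+02, 5.000e-01])} z [691.4 405.6   1.8]
t {'px': array([225., 194.]), 'n': 491, 'mean': array([613.4,   5.7]), 'rect': array([612.9,   5. ,  74.1,  73. ,   0.9])} z [610.8   4.6  46.2]
t {'px': array([286., 195.]), 'n': 497, 'mean': array([ 609.1, -198.2]), 'rect': array([ 6.091e+02, -1.980e+02,  7.080e+01,  7.390e+01,  4.000e-01])} z [ 611.  -198.    32.8]
```

View pics/c8.png

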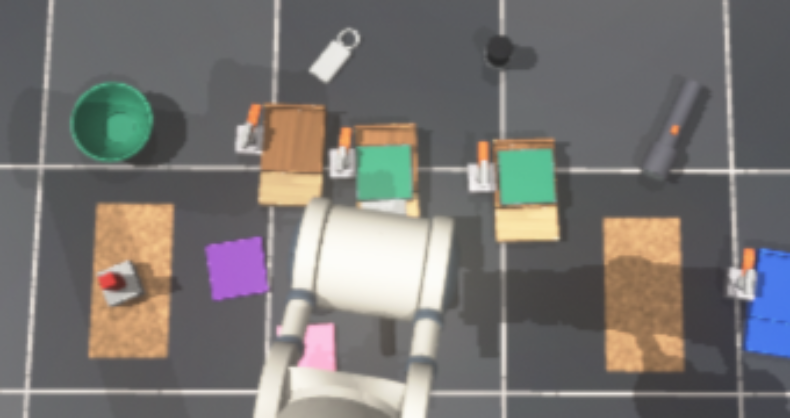

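Both tiles show jade. Tile1 may still overhang the step, so I'll back off and measure.

{"name": "servo_tool", "arguments": {
  "rows": [
    [0, [-30, 0, -5], 0],
    [0, [-30, 0, -10], 0],
    [0, [-20, 0, -10], 0],
    [0, [0, 0, 0], 0],
    [0, [0, 0, 0], 0]
  ]
}}

```text
t: 19.4
eef_pos: [366.5, -9.6, 180.8]
tool_rot: [180.0, -0.0, 3.0]
ft_force: [0.5, -0.2, -1.8]
width: 0.192
grip_force: 50.0
```

```bash
python3 - <<'E'
from h import *
print(get_state()['eef_pos'])
c=cap('wrist','w9'); t=cap('top','t9')
for n,c in(('w',c),('t',t)):
    h=cv2.cvtColor(c['image'],cv2.COLOR_RGB2HSV).astype(int)
    m=(h[...,0]>65)&(h[...,0]<90)&(h[...,1]>90)
    for b in blobs(c,m,35,40): print(n,b)
    m=(h[...,0]>5)&(h[...,0]<25)&(h[...,1]>80)&(h[...,2]>100)
    for b in blobs(c,m,27,40): print(n,'wood',b)
h=cv2.cvtColor(t['image'],cv2.COLOR_RGB2HSV).astype(int)
for u in(224,286):print(np.c_[np.arange(170,225),h[170:225,u]].tolist())
E
```

```text
[366.52441616  -9.61158972 180.78319649]
w wood {'px': array([238.,  17.]), 'n': 876, 'mean': array([545.9,  14.3]), 'rect': array([550.2,  -1.6,  25.8,  86.7,   3. ])}
w wood {'px': array([420.,  22.]), 'n': 1692, 'mean': array([ 551.2, -183.3]), 'rect': array([ 543.7, -195.4,   58.1,   99.6,    2.2])}
w wood {'px': array([427.,  27.]), 'n': 115, 'mean': array([ 547.3, -192.6]), 'rect': array([ 547.7, -192.8,    2.9,   47.3,    3. ])}
w wood {'px': array([498., 157.]), 'n': 3320, 'mean': array([ 409.2, -309. ]), 'rect': array([ 427.5, -294.2,  189.4,   49.9,   16.3])}
w wood {'px': array([  4., 151.]), 'n': 472, 'mean': array([387.3, 292.6]), 'rect': array([398.3, 287.8,  14.5,  86.2,  80.1])}
w wood {'px': array([289., 240.]), 'n': 152, 'mean': array([288.5, -64. ]), 'rect': array([280.5, -65.9,  62.5,   8.5,  12.5])}
w wood {'px': array([212., 250.]), 'n': 122, 'mean': array([268.7,  38.5]), 'rect': array([270.5,  38.6,  62.6,   4.1,   1. ])}
t {'px': array([108., 172.]), 'n': 947, 'mean': array([683.9, 396.9]), 'rect': array([6.829e+02, 3.975e+02, 1.124e+02, 1.166e+02, 5.000e-01]
[... 3610 characters left out ...]
5], [191, 77, 136, 205], [192, 77, 136, 205], [193, 77, 135, 206], [194, 77, 134, 205], [195, 77, 134, 205], [196, 77, 135, 206], [197, 77, 134, 206], [198, 77, 136, 207], [199, 77, 136, 207], [200, 77, 135, 206], [201, 77, 134, 207], [202, 77, 134, 207], [203, 77, 134, 207], [204, 77, 134, 206], [205, 77, 133, 205], [206, 77, 129, 200], [207, 70, 57, 151], [208, 14, 106, 194], [209, 17, 99, 221], [210, 21, 86, 243], [211, 22, 81, 248], [212, 22, 80, 249], [213, 22, 79, 249], [214, 22, 80, 248], [215, 23, 75, 251], [216, 24, 71, 252], [217, 24, 72, 252], [218, 24, 71, 253], [219, 23, 76, 251], [220, 23, 75, 251], [221, 23, 74, 251], [222, 21, 83, 248], [223, 17, 95, 180], [224, 16, 42, 104]]
```

Rows in the top view put tile0's near edge about 3 mm onto the deck. Tile1 overhangs the step by about 10 mm, so I'll push its edge home with the blade tip.

{"name": "servo_tool", "arguments": {
  "rows": [
    [0, [0, 0, 30], 0],
    [0, [0, 0, 30], 0],
    [0, [0, 0, 30], 0],
    [0, [0, 0, 25], 0],
    [0, [0, 0, 11], 0],
    [0, [0, 0, 0], 0],
    [0, [25, 0, 0], 0],
    [0, [25, 0, 0], 0],
    [0, [20, 0, 0], 0],
    [0, [10, 0, 0], 0],
    [0, [5, 0, 0], 0],
    [0, [4, 0, 0], 0],
    [0, [4, 0, 0], 0],
    [0, [4, 0, 0], 0],
    [0, [4, 0, 0], 0],
    [0, [4, 0, 0], 0],
    [0, [0, 0, 0], 0],
    [0, [0, 0, 0], 0]
  ]
}}

```text
t: 21.3
eef_pos: [470.5, -4.1, 54.9]
tool_rot: [180.0, -0.0, 3.0]
ft_force: [-0.2, -0.1, -2.0]
width: 0.192
grip_force: 50.0
```

```bash
python3 - <<'E'
from h import *
print(get_state()['eef_pos'])
c=cap('wrist','w10'); t=cap('top','t10')
h=cv2.cvtColor(t['image'],cv2.COLOR_RGB2HSV).astype(int)
print(h[170:225,225,0])
cv2.imwrite('pics/c10.png',cv2.resize(cv2.imread('pics/w10.png')[:200,100:512],(720,350)))
E
```

```text
[470.52094704  -4.05785935  54.8941991 ]
[105 105  15  13  13  13  13  13  14  66  77  77  77  77  77  77  77  77
  77  77  77  77  77  77  77  77  77  77  77  77  77  76  71  30  24  23
  23  23  22  23  20  22  24  23  22  22  22  24  23  23  25  25  24  23
  27]
```

View pics/c10.png

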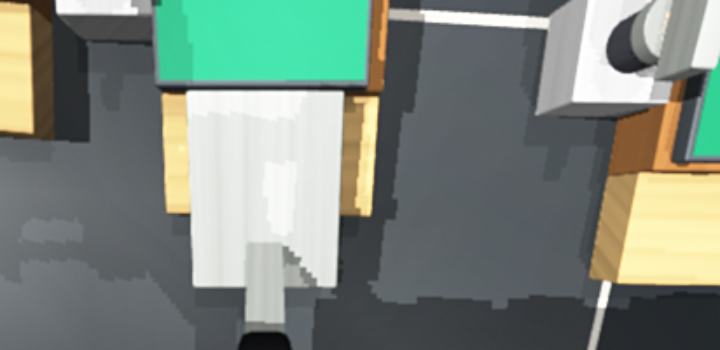

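{"name": "servo_tool", "arguments": {
  "rows": [
    [0, [-15, 0, 0], 0],
    [0, [-25, 0, 0], 0],
    [0, [-20, 0, -10], 0],
    [0, [0, 0, -30], 0],
    [0, [0, 0, -30], 0],
    [0, [0, 0, -30], 0],
    [0, [0, 30, 0], 0],
    [0, [0, 40, 0], 0],
    [0, [0, 40, 0], 0],
    [0, [0, 40, 0], 0],
    [0, [0, 40, 0], 0],
    [0, [0, 40, 0], 0],
    [0, [0, 40, 0], 0],
    [0, [0, 40, 0], 0],
    [0, [3, 35, 0], 0],
    [0, [0, 20, 0], 0],
    [0, [0, 0, 0], 0],
    [0, [0, 0, 0], 0]
  ]
}}

```text
t: 23.2
eef_pos: [432.0, -371.2, 154.6]
tool_rot: [-180.0, 0.0, 2.9]
ft_force: [-0.2, -0.1, -1.8]
width: 0.194
grip_force: 50.0
```

{"name": "servo_tool", "arguments": {
  "rows": [
    [0, [0, 0, 30], 0],
    [0, [0, 0, 30], 0],
    [0, [0, 0, 30], 0],
    [0, [0, 0, 20], 0],
    [0, [0, 0, 10], 0],
    [0, [0, 0, 4], 0],
    [0, [0, 0, 3.5], 0],
    [0, [0, 0, 0], 0],
    [0, [0, 0, 0], 0]
  ]
}}

```text
t: 24.1
eef_pos: [432.8, -371.8, 28.2]
tool_rot: [179.9, -0.0, 3.0]
ft_force: [-1.0, -0.3, -1.7]
width: 0.191
grip_force: 50.0
```

{"name": "servo_tool", "arguments": {
  "rows": [
    [0, [0, 0, 1.5], 0],
    [0, [0, 0, 0.5], 0],
    [0, [0, 0, 0], 0],
    [30, [0, 0, 0], 0],
    [30, [0, 0, 0], 0],
    [60, [0, 0, 0], 0],
    [91, [0, 0, 0], 0],
    [91, [0, 0, 0], 0],
    [91, [0, 0, 0], 0],
    [91, [0, 0, 0], 0],
    [91, [0, 0, -20], 0],
    [91, [0, 0, -40], 0],
    [91, [0, 0, -40], 0],
    [91, [0, 0, -40], 0],
    [91, [0, 0, -40], 0],
    [91, [0, 0, 0], 0]
  ]
}}

```text
t: 25.7
eef_pos: [434.3, -373.3, 210.6]
tool_rot: [179.6, -0.3, 3.0]
ft_force: [-0.1, 0.0, 0.2]
width: 0.997
grip_force: 0.0
```

```bash
python3 - <<'E'
from h import *
s=get_state();print(s['eef_pos'],s['joint_positions'])
c=cap('wrist','w11'); t=cap('top','t11')
h=cv2.cvtColor(t['image'],cv2.COLOR_RGB2HSV).astype(int)
m=((h[...,0]<6)|(h[...,0]>172))&(h[...,1]>150)
print(blobs(t,m,88,10))
P=cloud(t);ok=(P[...,2]>10)&(P[...,2]<60)&(np.abs(P[...,0]-450)<60)&(np.abs(P[...,1]-373)<60);print(blobs(t,ok,30,20))
cv2.imwrite('pics/c11.png',np.vstack([cv2.imread('pics/w11.png')[:230],cv2.resize(cv2.imread('pics/t11.png')[130:290,60:400],(512,241))]))
E
```

```text
[ 434.26742993 -373.33938662  210.64721439] [-4.66600164e+01  2.40122538e+01  8.53110290e+01  1.30205060e-03
  7.01914315e+01  4.03685530e+01]
[{'px': array([107., 241.]), 'n': 40, 'mean': array([451.8, 373.8]), 'rect': array([4.528e+02, 3.741e+02, 1.570e+01, 2.240e+01, 3.000e-01])}]
[{'px': array([113., 242.]), 'n': 192, 'mean': array([452.3, 370.8]), 'rect': array([453.5, 375.9,  52.6,  53.5,  24. ])}]
```

View pics/c11.png

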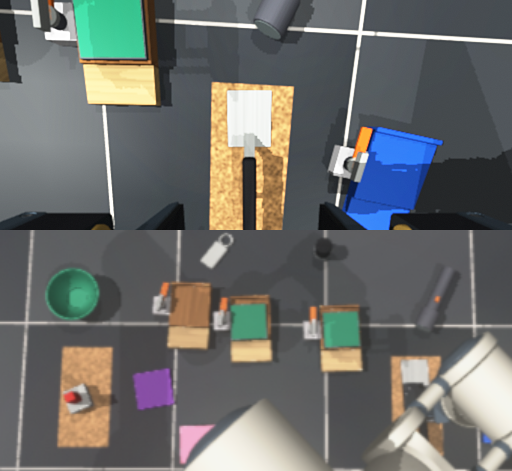

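The spatula lies on its mat, at (250,150) in the wrist crop. Next I view the screws, then the key.

{"name": "servo_tool", "arguments": {
  "rows": [
    [91, [0, 0, -20], 0.052],
    [91, [6, -30, -20], 0],
    [91, [6, -33, -20], 0],
    [91, [6, -33, 0], 0],
    [91, [6, -33, 0], 0],
    [91, [6, -33, 0], 0],
    [91, [6, -33, 0], 0],
    [91, [6, -33, 0], 0],
    [91, [6, -33, 0], 0],
    [91, [6, -33, 0], 0],
    [91, [6, -33, 0], 0],
    [91, [0, 0, 0], 0],
    [91, [0, 0, 0], 0]
  ]
}}

```text
t: 27.1
eef_pos: [492.0, -44.0, 264.1]
tool_rot: [-180.0, 0.1, 0.1]
ft_force: [-0.3, 0.3, 0.1]
width: 1.001
grip_force: 0.0
```

```bash
python3 - <<'E'
from h import *
s=get_state();print(s['eef_pos'],s['tool_rot'])
c=cap('wrist','w12')
h=cv2.cvtColor(c['image'],cv2.COLOR_RGB2HSV).astype(int)
m=(h[...,0]<14)&(h[...,1]>190)&(h[...,2]>170)
for b in blobs(c,m,47,25):print('bar',b)
m=(h[...,0]>65)&(h[...,0]<90)&(h[...,1]>90)
for b in blobs(c,m,35,200): print('tile',b)
m=(h[...,1]<40)&(h[...,2]>120)
for b in blobs(c,m,63,60): print('lt',b)
E
```

```text
[491.95355537 -44.00580176 264.14299218] [-1.79984988e+02  1.33135870e-01  8.35021764e-02]
bar {'px': array([73., 21.]), 'n': 25, 'mean': array([688.3, 187.4]), 'rect': array([689.5, 187.1,   3.6,  21.4,  66.8])}
bar {'px': array([169.,  40.]), 'n': 28, 'mean': array([667. ,  64.9]), 'rect': array([666.1,  65.3,   4.9,  25.2,  70.7])}
bar {'px': array([177.,  49.]), 'n': 39, 'mean': array([655.7,  55. ]), 'rect': array([656.8,  55.5,   3.1,  36.5,  82.8])}
tile {'px': array([216.,  74.]), 'n': 3280, 'mean': array([627.1,   5.3]), 'rect': array([626. ,   5.5,  77.3,  77.7,   3.1])}
tile {'px': array([362.,  86.]), 'n': 3192, 'mean': array([ 611.2, -200.1]), 'rect': array([ 610.2, -199.9,   77.3,   78. ,    3. ])}
lt {'px': array([337.,  22.]), 'n': 192, 'mean': array([ 682.3, -150.3]), 'rect': array([ 6.817e+02, -1.503e+02,  4.980e+01,  5.200e+00,  2.000e-01])}
lt {'px': array([59., 39.]), 'n': 225, 'mean': array([663.5, 199.4]), 'rect': array([663.3, 199.5,   8.8,  36.9,  76.4])}
lt {'px': array([81., 50.]), 'n': 446, 'mean': array([650.5, 173.1]), 'rect': array([654.2, 178.5,  35.3,
[... 648 characters left out ...]
5e+02,  4.900e+00,  1.034e+02,  1.000e-01])}
lt {'px': array([125., 158.]), 'n': 693, 'mean': array([511.3, 133.7]), 'rect': array([484. , 129.3,  25.1, 168.4,  89.5])}
lt {'px': array([452., 153.]), 'n': 1579, 'mean': array([ 520.1, -323.9]), 'rect': array([ 511.6, -323. ,   75.8,   52.4,    2.9])}
lt {'px': array([326., 177.]), 'n': 197, 'mean': array([ 486.1, -150.1]), 'rect': array([ 484.7, -150.1,    5.4,   74.2,   89.9])}
lt {'px': array([193., 250.]), 'n': 1136, 'mean': array([372.2,  44.6]), 'rect': array([3.730e+02, 4.390e+01, 1.170e+01, 2.485e+02, 1.000e-01])}
lt {'px': array([258., 269.]), 'n': 654, 'mean': array([339.9, -54.5]), 'rect': array([346.1, -44.4, 236.3,  40.4,  84.2])}
```

View pics/w12.png

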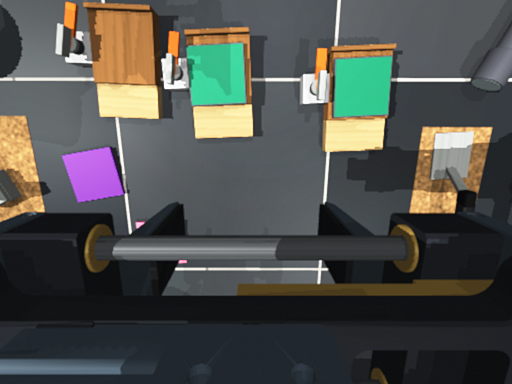

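```bash
python3 - <<'E'
from h import *
c=pickle.load(open('w12.pkl','rb'))
h=cv2.cvtColor(c['image'],cv2.COLOR_RGB2HSV).astype(int)
m=(h[...,0]>14)&(h[...,0]<26)&(h[...,1]>50)&(h[...,2]>190); m[170:]=0
for b in blobs(c,m,20,200):
    x,y,w,hh,a=b['rect'];print('ledge',b)
# orange with looser threshold at z47
m=(h[...,0]<16)&(h[...,1]>200)&(h[...,2]>140);m[120:]=0
for b in blobs(c,m,47,15):print('or',b)
cr=cv2.imread('pics/w12.png')
a=cv2.resize(cr[25:100,150:210],(390,488),interpolation=2);b=cv2.resize(cr[40:115,290:350],(390,488),interpolation=2)
cv2.imwrite('pics/c12.png',np.hstack([a,b]))
E
```

```text
ledge {'px': array([110.,  49.]), 'n': 1613, 'mean': array([662.1, 156.9]), 'rect': array([663.1, 160.1,  44.4,  90.1,  85.3])}
ledge {'px': array([139.,  58.]), 'n': 837, 'mean': array([650. , 116.6]), 'rect': array([658.8, 112.3,  39.1,  90.8,  78. ])}
ledge {'px': array([127., 101.]), 'n': 1550, 'mean': array([592.2, 141.1]), 'rect': array([592.2, 139.7,  88.3,  46.9,  87.9])}
ledge {'px': array([353., 134.]), 'n': 1775, 'mean': array([ 544.9, -198.5]), 'rect': array([ 555.4, -200.5,   71.2,   88.9,    1.8])}
ledge {'px': array([222., 121.]), 'n': 1745, 'mean': array([5.633e+02, 5.000e-01]), 'rect': array([563.3,  -0.8,  46.8,  88.4,   2.2])}
ledge {'px': array([ 15., 144.]), 'n': 1617, 'mean': array([528.2, 320.3]), 'rect': array([5.30e+02, 3.24e+02, 8.06e+01, 5.61e+01, 1.00e-01])}
ledge {'px': array([453., 135.]), 'n': 756, 'mean': array([ 543.9, -351.7]), 'rect': array([ 5.388e+02, -3.560e+02,  3.320e+01,  1.059e+02,  1.000e-01])}
or {'px': array([71., 17.]), 'n': 109, 'mean': array([693.2, 189.1]), 'rect': array([690.2, 190.7,  11.4,  35.6,  80.4])}
or {'px': array([174.,  43.]), 'n': 208, 'mean': array([662.8,  58.9]), 'rect': array([658.6,  59.5,  11.9,  37. ,  85.8])}
or {'px': array([326.,  59.]), 'n': 21, 'mean': array([ 644.4, -143. ]), 'rect': array([ 644.5, -142.8,   23.3,    1.3,    4. ])}
or {'px': array([317.,  69.]), 'n': 33, 'mean': array([ 631.8, -132.1]), 'rect': array([ 631.6, -133.6,   22.5,    5.4,    3.5])}
```

View pics/c12.png

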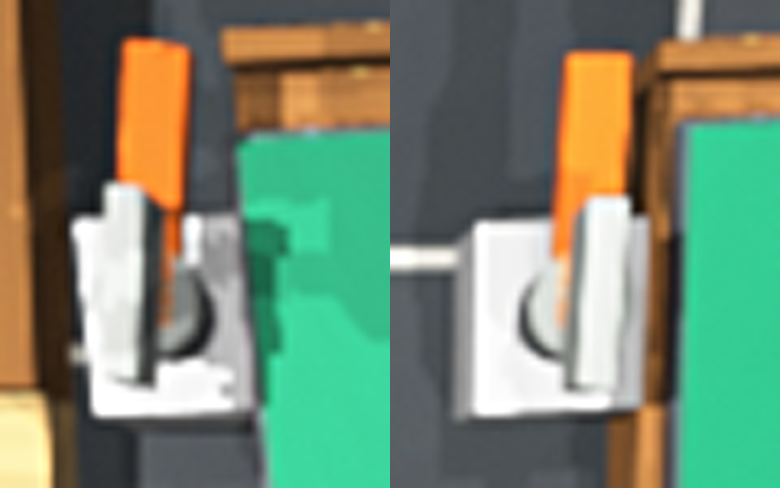

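In the crop the fin tops run from (125,184) to (133,380) in the left panel (screw1) and from (606,198) to (590,388) in the right panel (screw0).

```bash
python3 - <<'E'
from h import *
c=pickle.load(open('w12.pkl','rb'))
for n,a,b in(('s1',(169.2,53.3),(170.5,83.5)),('s0',(323.2,70.5),(320.8,99.7))):
    P=plane(c,[a,b],63);d=P[0]-P[1];print(n,P.mean(0).round(1),np.hypot(*d[:2]).round(1),np.degrees(np.arctan2(d[1],d[0])).round(1))
E
```

```text
s1 [628.8  61.7  63. ] 36.1 -1.5
s0 [ 608.9 -136.4   63. ] 35.9 -1.2
```

{"name": "servo_tool", "arguments": {
  "rows": [
    [91, [-10, -32, 8], 0],
    [91, [-10, -32, 8], 0],
    [91, [-10, -32, 8], 0],
    [91, [-10, -32, 8], 0],
    [91, [-10, -32, 8], 0],
    [91, [-10, -32, 8], 0],
    [91, [0, 0, 0], 0],
    [91, [0, 0, 0], 0]
  ]
}}

```text
t: 27.95
eef_pos: [432.5, 146.9, 217.0]
tool_rot: [180.0, 0.0, 0.0]
ft_force: [0.2, 0.8, 0.4]
width: 0.998
grip_force: 0.0
```

```bash
python3 - <<'E'
from h import *
s=get_state();print(s['eef_pos'],s['tool_rot'])
c=cap('wrist','w13'); print(proj(c,[[452,374,88],[452,374,0]]))
u,v=proj(c,[[452,374,40]])[0].astype(int)
a=cv2.imread('pics/w13.png')[max(0,v-50):v+50,max(0,u-60):u+60]
cv2.imwrite('pics/c13.png',cv2.resize(a,None,fx=5,fy=5,interpolation=2))
print(u,v)
E
```

```text
[432.47223191 146.94739261 216.98721138] [1.79970549e+02 4.96859578e-02 1.51487204e-02]
[[ 52.01247097 167.76351569]
 [ 95.71784072 157.93112277]]
78 161
```

View pics/c13.png

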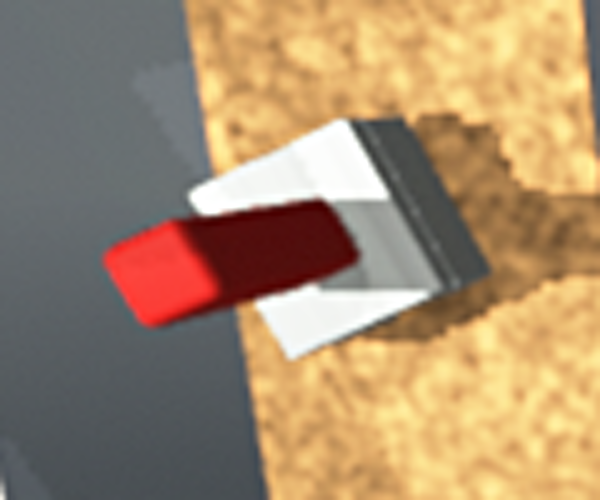

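The key's solid prong face runs from (350,118) to (440,290), so its slot axis is at about 27° yaw. I refine this from the bridge corners.

```bash
python3 - <<'E'
from h import *
c=pickle.load(open('w13.pkl','rb'))
q=np.array([(350,118),(440,290),(293,358),(190,193)])/5+np.array([18,111])
P=plane(c,q,30);print(P.round(1),P.mean(0).round(1))
for i,j in((1,0),(2,3),(2,1),(3,0)):
    d=P[j]-P[i];print(np.hypot(*d[:2]).round(1),np.degrees(np.arctan2(d[1],d[0])).round(1))
s=np.array([(105,258),(178,220),(220,295),(150,328)])/5+np.array([18,111])
print(plane(c,s,88).mean(0).round(1))
E
```

```text
[[486.6 362.3  30. ]
 [440.8 344.6  30. ]
 [421.8 387.7  30. ]
 [466.9 408.   30. ]] [454.  375.6  30. ]
49.1 21.1
49.5 24.2
47.0 -66.2
49.7 -66.7
[453.9 375.2  88. ]
```

{"name": "servo_tool", "arguments": {
  "rows": [
    [91, [0, 0, 0], -0.1446],
    [91, [0, 0, 0], -0.1446],
    [91, [0, 0, 0], -0.1446],
    [91, [0, 0, 0], -0.1446],
    [91, [0, 0, 0], -0.1446],
    [91, [0, 0, 0], -0.1446],
    [91, [0, 0, 0], -0.1446],
    [91, [0, 0, 0], -0.1446],
    [91, [0, 0, 0], -0.1446],
    [91, [0, 0, 0], -0.1446],
    [91, [0, 0, 0], -0.1446],
    [91, [0, 0, 0], -0.1446],
    [91, [0, 0, 0], -0.1446],
    [91, [0, 0, 0], -0.1446],
    [91, [0, 0, 0], 0]
  ]
}}

```text
t: 29.5
eef_pos: [433.2, 146.2, 217.5]
tool_rot: [180.0, 0.0, 116.0]
ft_force: [0.4, -0.4, 0.6]
width: 0.999
grip_force: 0.0
```

{"name": "servo_tool", "arguments": {
  "rows": [
    [91, [0, 0, 0], 0.049],
    [91, [29, 15.6, 0], 0],
    [91, [29, 15.6, 0], 0],
    [91, [29, 15.6, 0], 0],
    [91, [29, 15.6, 0], 0],
    [91, [29, 15.6, 0], 0],
    [91, [29, 15.6, 0], 0],
    [91, [28.4, 15.8, 0], 0],
    [91, [0, 0, 35], 0],
    [91, [0, 0, 0], 0]
  ]
}}

```text
t: 30.5
eef_pos: [452.3, 375.3, 179.1]
tool_rot: [-179.7, 0.1, 112.9]
ft_force: [-0.2, -0.8, -0.7]
width: 0.997
grip_force: 0.0
```

```bash
python3 - <<'E'
from h import *
s=get_state();print(s['eef_pos'],s['tool_rot'])
t=cap('top','t14');w=cap('wrist','w14')
h=cv2.cvtColor(w['image'],cv2.COLOR_RGB2HSV).astype(int)
m=((h[...,0]<6)|(h[...,0]>172))&(h[...,1]>150);print(blobs(w,m,88,30))
h=cv2.cvtColor(t['image'],cv2.COLOR_RGB2HSV).astype(int)
m=((h[...,0]<6)|(h[...,0]>172))&(h[...,1]>150);print(blobs(t,m,88,10))
print(proj(w,[[454,375.4,88]]))
E
```

```text
[452.28841675 375.26246328 179.06112443] [-1.79673711e+02  7.45811051e-02  1.12925957e+02]
[{'px': array([253., 187.]), 'n': 491, 'mean': array([452.7, 380.9]), 'rect': array([452.9, 381.2,  18.6,  30.3,  23.5])}]
[{'px': array([106., 241.]), 'n': 39, 'mean': array([451.7, 374.6]), 'rect': array([4.528e+02, 3.742e+02, 1.570e+01, 2.230e+01, 3.000e-01])}]
[[251.70543432 192.15598096]]
```

{"name": "servo_tool", "arguments": {
  "force": 45,
  "rows": [
    [91, [0, 0, 30], 0],
    [91, [0, 0, 35], 0],
    [91, [0, 0, 35], 0],
    [91, [0, 0, 22], 0],
    [91, [0, 0, 11], 0],
    [91, [0, 0, 0], 0],
    [40, [0, 0, 0], 0],
    [15, [0, 0, 0], 0],
    [15, [0, 0, 0], 0],
    [15, [0, 0, 0], 0],
    [15, [0, 0, 0], 0],
    [15, [0, 0, 0], 0],
    [15, [0, 0, 0], 0],
    [15, [0, 0, 0], 0],
    [15, [0, 0, 0], 0],
    [15, [0, 0, 0], 0],
    [15, [0, 0, 0], 0],
    [15, [0, 0, 0], 0],
    [15, [0, 0, 0], 0]
  ]
}}

```text
t: 32.5
eef_pos: [453.4, 376.6, 49.3]
tool_rot: [-180.0, 0.0, 113.2]
ft_force: [0.0, 0.5, -2.9]
width: 0.219
grip_force: 45.0
```

{"name": "servo_tool", "arguments": {
  "rows": [
    [15, [0, 0, -10], 0],
    [15, [0, 0, -30], 0],
    [15, [0, 0, -35], 0],
    [15, [0, 0, -35], 0],
    [15, [0, 0, 0], 0.143],
    [15, [0, 0, 0], 0.144],
    [15, [0, 0, 0], 0.144],
    [15, [0, 0, 0], 0]
  ]
}}

```text
t: 33.3
eef_pos: [453.4, 376.6, 160.1]
tool_rot: [180.0, -0.0, 88.3]
ft_force: [-0.6, 0.4, -3.1]
width: 0.218
grip_force: 45.0
```

{"name": "servo_tool", "arguments": {
  "rows": [
    [15, [-36.5, 15.5, 0], 0],
    [15, [-36.5, 15.5, 0], 0],
    [15, [-36.5, 15.5, 0], 0],
    [15, [-36.5, 15.5, 0], 0],
    [15, [-36.5, 15.5, 0], 0],
    [15, [-36.5, 15.5, 0], 0],
    [15, [-36.5, 15.5, 0], 0],
    [15, [-36.5, 15.5, 0], 0],
    [15, [-36.5, 15.5, 0], 0],
    [15, [-36.5, 15.5, 0], 0],
    [15, [-36.5, 15.5, 0], 0],
    [15, [-36.5, 15.5, 0], 0],
    [15, [0, 0, 0], 0],
    [15, [0, 0, 0], 0]
  ]
}}

```text
t: 34.7
eef_pos: [627.7, -66.9, 159.4]
tool_rot: [-180.0, -0.0, 88.6]
ft_force: [0.4, -0.1, -1.6]
width: 0.216
grip_force: 45.0
```

```bash
python3 - <<'E'
from h import *
s=get_state();print(s['eef_pos'],s['tool_rot'])
c=cap('wrist','w15')
u,v=proj(c,[[629,63,63]])[0].astype(int);print(u,v)
v0=max(0,v-40);u0=u-50
a=cv2.imread('pics/w15.png')[v0:v0+80,u0:u0+100]
cv2.imwrite('pics/c15.png',cv2.resize(a,(800,600) if a.shape[:2]==(75,100) else None,fx=6,fy=6,interpolation=2));print(u0,v0)
E
```

```text
[627.67685912 -66.90879932 159.42488943] [-1.79978353e+02 -1.47285061e-02  8.86019361e+01]
248 54
198 14
```

View pics/c15.png

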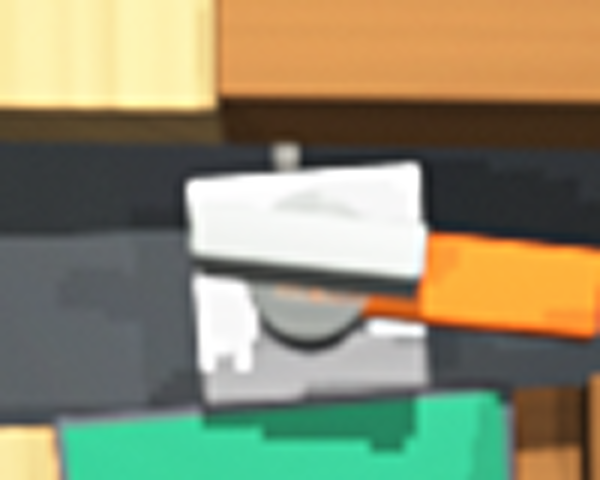

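The screw1 fin's top strip runs from (192,237) to (422,253) in the crop, and its bar slopes 4 to 6° clockwise.

```bash
python3 - <<'E'
from h import *
c=pickle.load(open('w15.pkl','rb'))
q=np.array([(192,237),(422,254)])/6+np.array([198,14])
P=plane(c,q,63);print(P,P.mean(0));d=P[1]-P[0];print(np.hypot(*d[:2]),np.degrees(np.arctan2(d[1],d[0])))
E
```

```text
[[612.11862106  64.40451957  63.        ]
 [647.30841423  61.16445685  63.        ]] [629.71351765  62.78448821  63.        ]
35.33864103304115 -5.260615514452069
```

{"name": "servo_tool", "arguments": {
  "rows": [
    [15, [0, 0, 0], 0.068],
    [15, [26, -2, 0], 0],
    [15, [26, -2, 0], 0],
    [15, [26, -2, 0], 0],
    [15, [26, -2.3, 0], 0],
    [15, [26, -2, 0], 0],
    [15, [0, 0, 0], 0],
    [15, [0, 0, 0], 0],
    [15, [0, 0, 15], 0],
    [15, [0, 0, 15], 0],
    [15, [0, 0, 10], 0],
    [15, [0, 0, 5], 0],
    [15, [0, 0, 4], 0],
    [15, [0, 0, 4], 0],
    [15, [0, 0, 0], 0],
    [15, [0, 0, 0], 0]
  ]
}}

```text
t: 36.35
eef_pos: [630.0, 64.2, 106.7]
tool_rot: [180.0, -0.0, 84.6]
ft_force: [0.7, 0.3, -3.7]
width: 0.217
grip_force: 45.0
```

{"name": "servo_tool", "arguments": {
  "rows": [
    [15, [0, 0, 3], 0],
    [15, [0, 0, 3], 0],
    [15, [0, 0, 1], 0],
    [15, [0, 0, 0], 0],
    [15, [0, 0, 0], 0]
  ]
}}

```text
t: 36.85
eef_pos: [629.8, 64.2, 99.4]
tool_rot: [-180.0, 0.0, 84.6]
ft_force: [-0.4, -0.2, -3.9]
width: 0.221
grip_force: 45.0
```

```bash
python3 - <<'E'
from h import *
s=get_state();print(s['eef_pos'],s['ft_force'],s['torque'])
cap('side','s16');cv2.imwrite('pics/c16.png',cv2.resize(cv2.imread('pics/s16.png')[130:230,200:340],(560,400)))
E
```

```text
[629.83237477  64.21331347  99.39943035] [-0.40005104 -0.24167742 -3.85197474] [-0.05036329  0.03536558 -0.00955244]
```

View pics/c16.png

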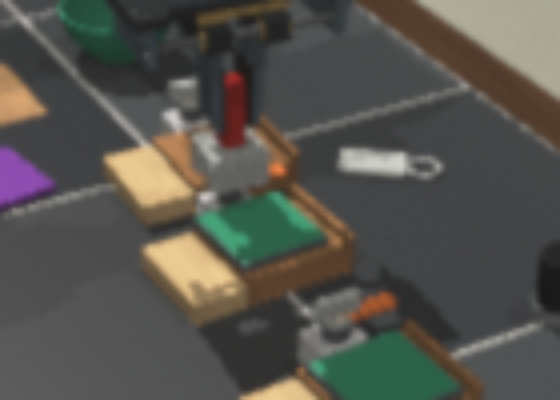

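The key sits over the fin with no contact force. I've now viewed 17 pictures, over the 14 allowed, so from here I work from numbers only.

{"name": "servo_tool", "arguments": {
  "rows": [
    [15, [0, 0, 0], 0.1],
    [15, [0, 0, 0], 0.1],
    [15, [0, 0, 0], 0.1],
    [15, [0, 0, 0], 0.1],
    [15, [0, 0, 0], 0.1],
    [15, [0, 0, 0], 0.1],
    [15, [0, 0, 0], 0.1],
    [15, [0, 0, 0], 0.1],
    [15, [0, 0, 0], 0.1],
    [15, [0, 0, 0], 0.1],
    [15, [0, 0, 0], 0.1],
    [15, [0, 0, 0], 0.1],
    [15, [0, 0, 0], 0.1],
    [15, [0, 0, 0], 0.1],
    [15, [0, 0, 0], 0.05],
    [15, [0, 0, 0], 0],
    [15, [0, 0, 0], 0]
  ]
}}

```text
t: 38.6
eef_pos: [629.7, 64.2, 99.4]
tool_rot: [-180.0, 0.0, 1.6]
ft_force: [-1.6, -0.5, -2.9]
width: 0.22
grip_force: 45.0
```

```bash
cat > st.py <<'E'
from h import *
s=get_state();print(s['eef_pos'],s['tool_rot'],s['ft_force'],s['torque'],s['joint_positions'])
c=cap('wrist');t=cap('top')
for n,c in(('w',c),('t',t)):
    h=cv2.cvtColor(c['image'],cv2.COLOR_RGB2HSV).astype(int)
    m=(h[...,0]<16)&(h[...,1]>150)&(h[...,2]>140);m[240:]=0
    for b in blobs(c,m,47,12):
        if 550<b['mean'][0]<720 and b['n']<800: print(n,b)
E
python3 st.py
```

```text
[629.72939362  64.21793638  99.44560053] [-1.79998001e+02  7.54093610e-03  1.59868087e+00] [-1.62388125 -0.51538331 -2.94569446] [-0.1984752   0.41597603  0.02389756] [4.18977020e-01 3.58751567e+01 8.28378128e+01 2.10169551e-03
 6.12946110e+01 8.88192867e+01]
w {'px': array([103., 134.]), 'n': 103, 'mean': array([686.7, 187.8]), 'rect': array([690.4, 188.4,   6.2,  38.5,  73.9])}
w {'px': array([483., 195.]), 'n': 509, 'mean': array([ 643.4, -137.2]), 'rect': array([ 642.8, -137.1,   13.5,   30.9,   88.1])}
w {'px': array([502., 181.]), 'n': 21, 'mean': array([ 656.8, -150.3]), 'rect': array([ 656.5, -149.7,    1.8,    7.9,    1.6])}
w {'px': array([295., 195.]), 'n': 312, 'mean': array([638.7,  26.3]), 'rect': array([638.7,  26.8,  13. ,  19.5,  13.5])}
w {'px': array([177., 202.]), 'n': 50, 'mean': array([629.8, 130. ]), 'rect': array([629.7, 130.3,  12.8,   3.9,   4.7])}
t {'px': array([267., 184.]), 'n': 25, 'mean': array([ 644. , -135.6]), 'rect': array([ 645.2, -135.7,    9.9,   20.2,   89.9])}
```

{"name": "servo_tool", "arguments": {
  "rows": [
    [15, [0, 0, 0], 0.05],
    [15, [0, 0, 0], 0.05],
    [15, [0, 0, 0], 0.05],
    [15, [0, 0, 0], 0.04],
    [15, [0, 0, 0], 0.02],
    [15, [0, 0, 0], 0],
    [15, [0, 0, 0], 0]
  ]
}}

```text
t: 39.4
eef_pos: [629.8, 64.2, 99.4]
tool_rot: [180.0, 0.0, -10.5]
ft_force: [-1.4, -1.2, -3.6]
width: 0.22
grip_force: 45.0
```

```bash
python3 st.py
```

```text
[629.79487696  64.17729877  99.43332636] [ 1.79995651e+02  4.21360805e-04 -1.04554922e+01] [-1.3634889  -1.2194712  -3.55841502] [-0.39797808  0.41207513  0.14076465] [ 4.18615852e-01  3.58777639e+01  8.28344614e+01 -4.77852373e-03
  6.12890089e+01  1.00876404e+02]
w {'px': array([504., 121.]), 'n': 43, 'mean': array([ 661.7, -150.3]), 'rect': array([ 662. , -150. ,    2.8,   11.9,    4. ])}
w {'px': array([506., 127.]), 'n': 24, 'mean': array([ 657., -152.]), 'rect': array([ 657.4, -151.5,    6.5,    2.4,   79.6])}
w {'px': array([486., 148.]), 'n': 625, 'mean': array([ 642. , -136.9]), 'rect': array([ 638.7, -137.4,   13.7,   38.8,   89.8])}
w {'px': array([ 95., 164.]), 'n': 111, 'mean': array([688. , 188.1]), 'rect': array([690.8, 190.5,  11.5,  38.2,  79.7])}
w {'px': array([295., 195.]), 'n': 317, 'mean': array([631.2,  25.4]), 'rect': array([631.3,  25.8,  13.2,  19.7,   2.3])}
w {'px': array([177., 200.]), 'n': 18, 'mean': array([645.1, 127.8]), 'rect': array([645.2, 127.7,   1.7,   7.3,  75.7])}
w {'px': array([473., 209.]), 'n': 52, 'mean': array([ 590.1, -126.8]), 'rect': array([ 589. , -127.8,   15.8,    4.1,   61.5])}
w {'px': array([489., 212.]), 'n': 22, 'mean': array([ 584. , -141.3]), 'rect': array([ 583.5, -141.5,    5.1,    4.7,   65. ])}
w {'px': array([177., 212.]), 'n': 72, 'mean': array([634.2, 130.3]), 'rect': array([634.1, 129. ,  58.9,   3.5,  83.3])}
t {'px': array([267., 184.]), 'n': 25, 'mean': array([ 644. , -135.6]), 'rect': array([ 645.2, -135.7,    9.9,   20.2,   89.9])}
```

{"name": "servo_tool", "arguments": {
  "rows": [
    [15, [0, 0, 0], 0.02],
    [15, [0, 0, 0], 0.02],
    [15, [0, 0, 0], 0],
    [15, [0, 0, 0], 0]
  ]
}}

```text
t: 39.9
eef_pos: [629.8, 64.2, 99.4]
tool_rot: [180.0, -0.0, -12.8]
ft_force: [-1.4, -3.0, -3.5]
width: 0.217
grip_force: 45.0
```

```bash
python3 st.py | head -7
```

```text
[629.82798059  64.20394147  99.4321357 ] [ 1.79995612e+02 -3.48854872e-03 -1.28069994e+01] [-1.40244554 -3.03385484 -3.49404405] [-0.51594081  0.41785316  0.65735545] [ 4.21507612e-01  3.58787979e+01  8.28323813e+01 -5.78094404e-03
  6.12864291e+01  1.03231284e+02]
w {'px': array([503., 111.]), 'n': 48, 'mean': array([ 661.7, -151. ]), 'rect': array([ 661.7, -150.7,    2.2,   12.6,    1.5])}
w {'px': array([504., 116.]), 'n': 38, 'mean': array([ 656.9, -151.9]), 'rect': array([ 657.2, -151.6,    7.9,    3.1,   77.2])}
w {'px': array([486., 138.]), 'n': 649, 'mean': array([ 642.4, -137. ]), 'rect': array([ 638.9, -138.1,   15.1,   38.5,   88.9])}
w {'px': array([ 95., 170.]), 'n': 107, 'mean': array([688.3, 187.7]), 'rect': array([691. , 187.4,  10.6,  39.1,  88.8])}
w {'px': array([295., 194.]), 'n': 315, 'mean': array([630.7,  25.4]), 'rect': array([630.8,  25.8,  13. ,  19.7,   1.8])}
```

The stop is reached, with 0.66 N m of torque and the bar at -87.5°. I back off to mid-play, lift, and go to screw0.

{"name": "servo_tool", "arguments": {
  "rows": [
    [15, [0, 0, 0], -0.1],
    [15, [0, 0, 0], -0.1],
    [15, [0, 0, 0], 0],
    [15, [0, 0, -5], 0],
    [15, [0, 0, -10], 0],
    [15, [0, 0, -20], 0],
    [15, [0, 0, -25], 0],
    [15, [0, 0, 0], 0]
  ]
}}

```text
t: 40.8
eef_pos: [631.9, 64.3, 163.5]
tool_rot: [-180.0, -0.4, -1.5]
ft_force: [0.5, -0.0, -2.3]
width: 0.219
grip_force: 45.0
```

{"name": "servo_tool", "arguments": {
  "rows": [
    [15, [0, 0, 0], -0.1435],
    [15, [0, 0, 0], -0.1435],
    [15, [0, 0, 0], -0.1435],
    [15, [0, 0, 0], -0.1435],
    [15, [0, 0, 0], -0.1435],
    [15, [0, 0, 0], -0.1435],
    [15, [0, 0, 0], -0.1435],
    [15, [0, 0, 0], -0.1435],
    [15, [0, 0, 0], -0.1435],
    [15, [0, 0, 0], -0.1435],
    [15, [0, 0, 0], -0.1375],
    [15, [0, 0, 0], 0]
  ]
}}

```text
t: 42.0
eef_pos: [629.6, 64.2, 159.1]
tool_rot: [-180.0, -0.0, 88.8]
ft_force: [-0.2, -0.4, -3.0]
width: 0.215
grip_force: 45.0
```

```bash
python3 st.py
```

```text
[629.60245418  64.22931622 159.13620539] [-1.79977196e+02 -2.17826279e-03  8.88260153e+01] [-0.19332493 -0.40857562 -2.95749538] [-0.09009478  0.02063434  0.02070682] [4.19554343e-01 3.19824316e+01 7.95967973e+01 3.02301507e-03
 6.84435057e+01 1.59242732e+00]
w {'px': array([306.,  53.]), 'n': 22, 'mean': array([686.6, 198.1]), 'rect': array([687.8, 198. ,   3.6,   6.8,  88.8])}
w {'px': array([318.,  63.]), 'n': 214, 'mean': array([698.1, 189.1]), 'rect': array([691.4, 191.9,  13. ,  38.1,  77.6])}
w {'px': array([325., 118.]), 'n': 363, 'mean': array([707.7, 136. ]), 'rect': array([707.6, 134.6,  82.6,   4.5,  87.7])}
w {'px': array([288., 205.]), 'n': 104, 'mean': array([670.8,  43.6]), 'rect': array([6.71e+02, 4.20e+01, 6.70e+00, 2.23e+01, 6.00e-01])}
w {'px': array([295., 206.]), 'n': 61, 'mean': array([678.5,  43.1]), 'rect': array([678.8,  43.1,   4.5,  15.3,   1. ])}
w {'px': array([251., 221.]), 'n': 739, 'mean': array([629.5,  26. ]), 'rect': array([629.4,  26.7,  33.6,  32.1,  88.9])}
t {'px': array([267., 184.]), 'n': 25, 'mean': array([ 644.1, -135.5]), 'rect': array([ 645.2, -135.7,    9.9,   20.3,   89.9])}
```

{"name": "servo_tool", "arguments": {
  "rows": [
    [15, [-33, -1.4, 0], 0],
    [15, [-33, -1.4, 0], 0],
    [15, [-33, -1.4, 0], 0],
    [15, [-33, -1.4, 0], 0],
    [15, [-33, -1.4, 0], 0],
    [15, [-33, -1.4, 0], 0],
    [15, [-33, -1.4, 0], 0],
    [15, [-33, -1.4, 0], 0],
    [15, [-33, -1.4, 0], 0],
    [15, [-33, -1.4, 0], 0],
    [15, [0, 0, 0], 0],
    [15, [0, 0, 0], 0]
  ]
}}

```text
t: 43.3
eef_pos: [608.2, -265.9, 159.1]
tool_rot: [-180.0, -0.0, 88.5]
ft_force: [-0.1, 0.1, -2.4]
width: 0.218
grip_force: 45.0
```

```bash
cat > fin.py <<'E'
from h import *
def ana(c,ax):
    h=cv2.cvtColor(c['image'],cv2.COLOR_RGB2HSV).astype(int)
    u,v=proj(c,[[*ax,63]])[0]; win=np.zeros(h.shape[:2],bool); win[max(0,int(v)-30):int(v)+30,int(u)-30:int(u)+70]=1
    m=win&(h[...,0]<16)&(h[...,1]>150)&(h[...,2]>140)
    for b in blobs(c,m,47,30):print('bar',b)
    P=cloud(c);m=win&(P[...,2]>58)&(P[...,2]<70)&(np.hypot(P[...,0]-ax[0],P[...,1]-ax[1])<28)
    for b in blobs(c,m,63,30):print('fin',b)
if __name__=='__main__':
    s=get_state();print(s['eef_pos'],s['tool_rot'])
    print('check s1');ana(pickle.load(open('w15.pkl','rb')),(629,63))
    print('s0');ana(cap('wrist','w17'),(609,-136))
E
python3 fin.py
```

```text
[ 608.23389785 -265.89057016  159.13506345] [-1.79984797e+02 -2.05372336e-02  8.84592343e+01]
check s1
bar {'px': array([277.,  27.]), 'n': 548, 'mean': array([657. ,  90.3]), 'rect': array([655.4,  90.1,   5.1,  79.2,  88.6])}
bar {'px': array([280.,  62.]), 'n': 166, 'mean': array([659.3,  58.9]), 'rect': array([658.5,  60.5,  13.6,  37.8,  82.8])}
fin {'px': array([249.,  55.]), 'n': 412, 'mean': array([630. ,  62.9]), 'rect': array([629.9,  62.8,   9. ,  35.9,  82.8])}
s0
bar {'px': array([277.,  60.]), 'n': 148, 'mean': array([ 638.1, -138.1]), 'rect': array([ 638.8, -137. ,   12.6,   37.3,   88.5])}
fin {'px': array([249.,  57.]), 'n': 407, 'mean': array([ 610.4, -137.7]), 'rect': array([ 610.4, -137.9,   35.2,    9.1,    0. ])}
```

{"name": "servo_tool", "arguments": {
  "rows": [
    [15, [26, -0.3, 0], 0],
    [15, [26, -0.3, 0], 0],
    [15, [26, -0.3, 0], 0],
    [15, [26, -0.3, 0], 0],
    [15, [25.4, 0, 0], 0],
    [15, [0, 0, 0], 0],
    [15, [0, 0, 0], 0],
    [15, [0, 0, 15], 0],
    [15, [0, 0, 15], 0],
    [15, [0, 0, 10], 0],
    [15, [0, 0, 5], 0],
    [15, [0, 0, 4], 0],
    [15, [0, 0, 4], 0],
    [15, [0, 0, 0], 0],
    [15, [0, 0, 0], 0]
  ]
}}

```text
t: 44.85
eef_pos: [610.3, -136.1, 106.7]
tool_rot: [180.0, 0.0, 88.7]
ft_force: [0.5, -0.3, -2.9]
width: 0.217
grip_force: 45.0
```

{"name": "servo_tool", "arguments": {
  "rows": [
    [15, [0, 0, 3], 0],
    [15, [0, 0, 3], 0],
    [15, [0, 0, 1], 0],
    [15, [0, 0, 0], 0],
    [15, [0, 0, 0], 0]
  ]
}}

```text
t: 45.35
eef_pos: [610.2, -136.0, 99.4]
tool_rot: [180.0, -0.0, 88.7]
ft_force: [-0.8, -0.8, -2.6]
width: 0.212
grip_force: 45.0
```

{"name": "servo_tool", "arguments": {
  "rows": [
    [15, [0, 0, 0], 0.1],
    [15, [0, 0, 0], 0.1],
    [15, [0, 0, 0], 0.1],
    [15, [0, 0, 0], 0.1],
    [15, [0, 0, 0], 0.1],
    [15, [0, 0, 0], 0.1],
    [15, [0, 0, 0], 0.1],
    [15, [0, 0, 0], 0.1],
    [15, [0, 0, 0], 0.1],
    [15, [0, 0, 0], 0.1],
    [15, [0, 0, 0], 0.1],
    [15, [0, 0, 0], 0.1],
    [15, [0, 0, 0], 0.1],
    [15, [0, 0, 0], 0.1],
    [15, [0, 0, 0], 0.1],
    [15, [0, 0, 0], 0.1],
    [15, [0, 0, 0], 0.06],
    [15, [0, 0, 0], 0.05],
    [15, [0, 0, 0], 0]
  ]
}}

```text
t: 47.25
eef_pos: [610.0, -136.1, 99.4]
tool_rot: [180.0, 0.0, -9.3]
ft_force: [-1.0, -1.0, -3.1]
width: 0.214
grip_force: 45.0
```

```bash
python3 st.py | grep -v "^t"
```

```text
[ 609.99719639 -136.10994645   99.43094094] [ 1.79987913e+02  1.77514720e-02 -9.29495314e+00] [-1.03834197 -1.02780066 -3.06059337] [-0.09039829  0.49826206  0.05624304] [-1.80422325e+01  3.53363594e+01  8.40511370e+01 -1.68058323e-02
  6.06282116e+01  8.12609636e+01]
w {'px': array([301., 142.]), 'n': 17, 'mean': array([ 656.3, -185.2]), 'rect': array([ 656.4, -185.1,    6.6,    1.6,   80.7])}
w {'px': array([268., 169.]), 'n': 34, 'mean': array([ 638.4, -155.3]), 'rect': array([ 638.8, -154.9,    3.4,   12.9,   81.7])}
w {'px': array([ 86., 163.]), 'n': 20, 'mean': array([668.3,  -3.7]), 'rect': array([668.2,  -4.7,   8.4,   1.7,  80.7])}
w {'px': array([ 72., 166.]), 'n': 32, 'mean': array([667.8,   8.6]), 'rect': array([668.2,   8.4,   2.9,  10.1,   2.9])}
w {'px': array([  3., 191.]), 'n': 33, 'mean': array([656.4,  74.4]), 'rect': array([656.3,  74.5,   1.2,  19.8,  86.2])}
w {'px': array([295., 195.]), 'n': 322, 'mean': array([ 611.7, -174.9]), 'rect': array([ 611.8, -174.6,   13.2,   19.8,    2.6])}
w {'px': array([ 77., 207.]), 'n': 24, 'mean': array([632.4,  16.2]), 'rect': array([632.1,  16.1,  12.7,   2.9,  10.2])}
w {'px': array([ 10., 209.]), 'n': 17, 'mean': array([639.9,  74.9]), 'rect': array([639.8,  74.9,   1.1,  11.2,  88.5])}
w {'px': array([ 52., 213.]), 'n': 98, 'mean': array([630.2,  39.6]), 'rect': array([629.5,  42.9,  18.9,   8.5,  86.6])}
```

{"name": "servo_tool", "arguments": {
  "rows": [
    [15, [0, 0, 0], 0.03],
    [15, [0, 0, 0], 0.02],
    [15, [0, 0, 0], 0.015],
    [15, [0, 0, 0], 0],
    [15, [0, 0, 0], 0]
  ]
}}

```text
t: 47.85
eef_pos: [610.1, -136.0, 99.4]
tool_rot: [180.0, 0.0, -12.9]
ft_force: [-1.6, -0.2, -2.3]
width: 0.215
grip_force: 45.0
```

```bash
python3 st.py | grep -E "^\[|295"
```

```text
[ 610.13446919 -135.95914994   99.42148757] [ 1.79998988e+02  5.53184490e-03 -1.29169141e+01] [-1.62769494 -0.21768336 -2.31852137] [-0.11542171  0.62001312  0.69870591] [-1.80325647e+01  3.53390885e+01  8.40469580e+01 -1.72314704e-03
w {'px': array([295., 194.]), 'n': 322, 'mean': array([ 610.8, -174.9]), 'rect': array([ 6.109e+02, -1.745e+02,  1.320e+01,  1.990e+01,  6.000e-01])}
```

Screw0 is at its stop (0.70 N m). I return the key to its mat.

{"name": "servo_tool", "arguments": {
  "rows": [
    [15, [0, 0, 0], -0.1],
    [15, [0, 0, 0], -0.1],
    [15, [0, 0, 0], 0],
    [15, [0, 0, -5], 0],
    [15, [0, 0, -10], 0],
    [15, [0, 0, -20], 0],
    [15, [0, 0, -25], 0],
    [15, [0, 0, 0], 0]
  ]
}}

```text
t: 48.75
eef_pos: [612.2, -136.6, 163.4]
tool_rot: [179.9, -0.3, -1.6]
ft_force: [0.6, -0.1, -2.5]
width: 0.218
grip_force: 45.0
```

{"name": "servo_tool", "arguments": {
  "rows": [
    [15, [-11.7, -35.3, 0], 0],
    [15, [-11.7, -35.3, 0], 0],
    [15, [-11.7, -35.3, 0], 0],
    [15, [-11.7, -35.3, 0], 0],
    [15, [-11.7, -35.3, 0], 0],
    [15, [-11.7, -35.3, 0], 0],
    [15, [-11.7, -35.3, 0], 0],
    [15, [-11.7, -35.3, 0], 0],
    [15, [-11.7, -35.3, 0], 0],
    [15, [-11.7, -35.3, 0], 0],
    [15, [-11.7, -35.3, 0], 0],
    [15, [-11.7, -35.3, 0], 0],
    [15, [-11.7, -35.3, 0], 0],
    [15, [-11.7, -35.3, 0], 0],
    [15, [0, 0, 0], 0],
    [15, [0, 0, 0], 0]
  ]
}}

```text
t: 50.35
eef_pos: [458.9, 362.9, 159.1]
tool_rot: [180.0, 0.0, -1.5]
ft_force: [1.2, -0.5, -2.8]
width: 0.22
grip_force: 45.0
```

{"name": "servo_tool", "arguments": {
  "rows": [
    [15, [0, 0, 30], 0],
    [15, [0, 0, 30], 0],
    [15, [0, 0, 25], 0],
    [15, [0, 0, 12], 0],
    [15, [0, 0, 6], 0],
    [15, [0, 0, 4], 0],
    [15, [0, 0, 1], 0],
    [15, [0, 0, 0], 0],
    [15, [0, 0, 0], 0]
  ]
}}

```text
t: 51.25
eef_pos: [459.8, 362.6, 52.1]
tool_rot: [-180.0, -0.1, -1.5]
ft_force: [-0.3, 0.0, -2.8]
width: 0.217
grip_force: 45.0
```

{"name": "servo_tool", "arguments": {
  "rows": [
    [15, [0, 0, 1], 0],
    [15, [0, 0, 0.5], 0],
    [15, [0, 0, 0], 0],
    [15, [0, 0, 0], 0]
  ]
}}

```text
t: 51.65
eef_pos: [459.4, 362.4, 49.9]
tool_rot: [-180.0, -0.0, -1.5]
ft_force: [-0.3, -0.1, -2.2]
width: 0.215
grip_force: 45.0
```

{"name": "servo_tool", "arguments": {
  "rows": [
    [15, [0, 0, 0.7], 0],
    [15, [0, 0, 0], 0],
    [15, [0, 0, 0], 0]
  ]
}}

```text
t: 51.95
eef_pos: [459.5, 362.4, 49.3]
tool_rot: [-180.0, -0.0, -1.5]
ft_force: [-0.8, -0.7, 0.2]
width: 0.213
grip_force: 45.0
```

Contact with the mat: the force unloaded. Now release and retreat.

{"name": "servo_tool", "arguments": {
  "rows": [
    [25, [0, 0, 0], 0],
    [30, [0, 0, 0], 0],
    [60, [0, 0, 0], 0],
    [91, [0, 0, 0], 0],
    [91, [0, 0, 0], 0],
    [91, [0, 0, 0], 0],
    [91, [0, 0, 0], 0],
    [91, [0, 0, -20], 0],
    [91, [0, 0, -40], 0],
    [91, [0, 0, -40], 0],
    [91, [0, 0, -40], 0],
    [91, [0, 0, -40], 0],
    [91, [-20, -20, 0], 0],
    [91, [-20, -40, 0], 0],
    [91, [-20, -40, 0], 0],
    [91, [-20, -40, 0], 0],
    [91, [0, 0, 0], 0],
    [91, [0, 0, 0], 0]
  ]
}}

```text
t: 53.75
eef_pos: [382.4, 504.9, 228.9]
tool_rot: [180.0, 0.0, -1.4]
ft_force: [0.1, -0.3, 0.4]
width: 1.003
grip_force: 0.0
```

```bash
python3 - <<'E'
from h import *
print(get_state()['eef_pos'])
t=cap('top','t20');w=cap('wrist','w20');P=cloud(t)
h=cv2.cvtColor(t['image'],cv2.COLOR_RGB2HSV).astype(int)
def show(n,m,z,a):
    for b in blobs(t,m,z,a): print(n,b['px'],b['n'],b['mean'],b['rect'])
near=(P[...,0]>250)&(P[...,0]<900)
show('key red',((h[...,0]<6)|(h[...,0]>172))&(h[...,1]>150)&near,88,10)
show('bars',(h[...,0]<16)&(h[...,1]>170)&(h[...,2]>160)&near,47,5)
show('jade',(h[...,0]>65)&(h[...,0]<90)&(h[...,1]>90),35,40)
show('blade',(h[...,1]<40)&(h[...,2]>150)&(abs(P[...,0]-500)<70)&(abs(P[...,1]+370)<50),4,40)
show('handle',(P[...,2]>30)&(P[...,2]<70)&(abs(P[...,0]-420)<90)&(abs(P[...,1]+370)<50),55,20)
show('mats',(h[...,0]>5)&(h[...,0]<25)&(h[...,1]>80)&(h[...,2]>100)&(P[...,0]<570)&near,0,300)
old=pickle.load(open('top1.pkl','rb'))['image'].astype(int)
d=(abs(old-t['image'].astype(int)).max(2)>60)&(P[...,0]>250)
for b in blobs(t,d,20,12):print('chg',b['n'],b['mean'])
E
```

```text
[382.4366791  504.92517027 228.90860931]
key red [124. 231.] 35 [484.4 319.4] [484.7 319.2  16.5  15.8   2.6]
bars [126. 232.] 7 [484.7 325.7] [485.4 324.9   5.9  14.3  65.7]
jade [108. 172.] 943 [684.1 397.2] [684.6 397.7 114.3 114.3  47.2]
jade [225. 191.] 444 [623.9   4. ] [624.5   6.8  74.8  73.9   3.7]
jade [287. 196.] 444 [ 608.8 -201. ] [ 6.074e+02 -1.981e+02  7.410e+01  7.350e+01  4.000e-01]
blade [335. 227.] 408 [ 508.3 -366. ] [ 505.2 -366.2   82.1   60.9    2.9]
handle [340. 258.] 241 [ 402.7 -368. ] [ 404.8 -367.9  125.    20.2    2.9]
mats [115. 241.] 2016 [456.1 370.9] [4.599e+02 3.671e+02 2.169e+02 1.123e+02 1.000e-01]
mats [336. 251.] 1559 [ 429.9 -367.7] [ 444.1 -369.1  110.9  219.4   88.9]
chg 53 [660.9  61.9]
chg 556 [626.8   4.3]
chg 37 [ 646.4 -137. ]
chg 542 [ 610.3 -201.7]
chg 531 [544.8   2.7]
chg 535 [ 526.4 -205.1]
chg 77 [ 522.3 -346.2]
chg 39 [ 499.2 -396.7]
chg 139 [470.9 715. ]
chg 513 [463.3 350.3]
chg 12 [ 498.  -163.7]
chg 44 [ 437.8 -370.7]
chg 53 [428.2 732.1]
chg 13 [ 434.8 -417.2]
chg 46 [416.8 574.3]
chg 63 [389.4 540.5]
chg 80 [398.3 632.3]
chg 54 [372.3 167.2]
chg 183 [383.2 680. ]
chg 264 [379.3 333.6]
chg 24 [395.9 561.4]
chg 477 [363.3 112.2]
chg 18 [ 370.2 -370.7]
chg 130 [322.6 648.3]
chg 16 [ 339.4 -385.2]
chg 89 [ 295.3 -153.3]
chg 38 [304.1 578.6]
chg 20 [303.  375.8]
chg 29 [303.  135.6]
chg 1575 [227.8 650.7]
chg 27 [273.7 167.7]
```

The key's red top now reads (484,319), not where I released it at (459,362). It was either knocked aside or fell, so I check with depth.

```bash
python3 - <<'E'
from h import *
t=pickle.load(open('t20.pkl','rb'));P=cloud(t)
h=cv2.cvtColor(t['image'],cv2.COLOR_RGB2HSV).astype(int)
r=((h[...,0]<6)|(h[...,0]>172))&(h[...,1]>150)&(P[...,0]>250)&(P[...,0]<900)
print('red z',np.sort(P[r][:,2]).round(0)[::4])
k=(P[...,2]>8)&(abs(P[...,0]-480)<80)&(abs(P[...,1]-325)<90)
for b in blobs(t,k,30,20):print(b)
print(np.percentile(P[k][:,2],[5,50,95]))
p=(h[...,0]>150)&(h[...,1]>50)&(h[...,2]>100)
for b in blobs(t,p,8,60):print('pink',b)
w=pickle.load(open('w20.pkl','rb'));Q=cloud(w);hw=cv2.cvtColor(w['image'],cv2.COLOR_RGB2HSV).astype(int)
r=((hw[...,0]<6)|(hw[...,0]>172))&(hw[...,1]>150)&(Q[...,1]<420)&(Q[...,1]>250)
for b in blobs(w,r,88,20):print('wred',b)
print(np.sort(Q[r][:,2]).round(0)[::30],proj(w,[[484,319,60]]))
E
```

```text
red z [76. 81. 85. 86. 87. 88. 88. 90. 92.]
{'px': array([128., 232.]), 'n': 245, 'mean': array([484.6, 321.8]), 'rect': array([4.849e+02, 3.216e+02, 4.600e+01, 5.340e+01, 4.000e-01])}
[ 8.6596414  27.82730937 87.97204843]
pink {'px': array([191., 272.]), 'n': 667, 'mean': array([357.6, 113.2]), 'rect': array([357.9, 113.1,  82.4,  82.5,   1.1])}
wred {'px': array([404.,  89.]), 'n': 791, 'mean': array([484.6, 333.1]), 'rect': array([485.3, 334.5,  22.8,  44.8,   3.8])}
[-1. 38. 42. 47. 51. 55. 59. 63. 66. 70. 74. 77. 80. 83. 85. 87. 87. 87.
 88. 88. 88. 88. 89. 89. 89. 89. 90.] [[402.56445602  91.80998772]]
```

The key was knocked aside: it is upright at (485,320), with its edge off the mat. I regrip it and put it back in the middle of its mat.

{"name": "servo_tool", "arguments": {
  "rows": [
    [91, [17.8, 30.4, 0], 0],
    [91, [17.8, 30.4, 0], 0],
    [91, [17.8, 30.4, 0], 0],
    [91, [17.8, 30.4, 0], 0],
    [91, [17.8, 30.4, 0], 0],
    [91, [17.8, 30.4, 0], 0],
    [91, [0, 0, 25], 0],
    [91, [0, 0, 25], 0],
    [91, [0, 0, 0], 0],
    [91, [0, 0, 0], 0]
  ]
}}

```text
t: 54.85
eef_pos: [485.3, 318.5, 179.7]
tool_rot: [180.0, 0.0, -1.6]
ft_force: [-0.3, 0.7, 0.8]
width: 1.0
grip_force: 0.0
```

```bash
python3 - <<'E'
from h import *
print(get_state()['eef_pos'])
w=cap('wrist','w21');Q=cloud(w);h=cv2.cvtColor(w['image'],cv2.COLOR_RGB2HSV).astype(int)
r=((h[...,0]<6)|(h[...,0]>172))&(h[...,1]>150)&(Q[...,2]>84)&(Q[...,2]<94)
for b in blobs(w,r,88,20):print('top',b)
k=(Q[...,2]>25)&(Q[...,2]<34)&(h[...,1]<60)
k[:, :]&=(abs(Q[...,0]-485)<50)&(abs(Q[...,1]-320)<50)
for b in blobs(w,k,30,30):print('bridge',b)
E
```

```text
[485.31136873 318.51408501 179.71206743]
top {'px': array([249., 191.]), 'n': 359, 'mean': array([487.5, 321.4]), 'rect': array([487.1, 321. ,  18.5,  21. ,  88.4])}
bridge {'px': array([250., 176.]), 'n': 1067, 'mean': array([490.8, 320.3]), 'rect': array([4.865e+02, 3.207e+02, 4.970e+01, 4.990e+01, 1.000e-01])}
```

{"name": "servo_tool", "arguments": {
  "force": 30,
  "rows": [
    [91, [1.5, -2.5, 30], 0],
    [91, [0, 0, 35], 0],
    [91, [0, 0, 35], 0],
    [91, [0, 0, 20], 0],
    [91, [0, 0, 10], 0],
    [91, [0, 0, 0], 0],
    [40, [0, 0, 0], 0],
    [15, [0, 0, 0], 0],
    [15, [0, 0, 0], 0],
    [15, [0, 0, 0], 0],
    [15, [0, 0, 0], 0],
    [15, [0, 0, 0], 0],
    [15, [0, 0, 0], 0],
    [15, [0, 0, 0], 0],
    [15, [0, 0, 0], 0],
    [15, [0, 0, 0], 0],
    [15, [0, 0, 0], 0],
    [15, [0, 0, 0], 0],
    [15, [0, 0, 0], 0]
  ]
}}

```text
t: 56.8
eef_pos: [486.6, 321.7, 49.1]
tool_rot: [180.0, 0.0, -1.5]
ft_force: [-0.7, -0.8, -3.1]
width: 0.218
grip_force: 30.0
```

{"name": "servo_tool", "arguments": {
  "rows": [
    [15, [0, 0, -10], 0],
    [15, [0, 0, -20], 0],
    [15, [-10, -13, 0], 0],
    [15, [-10, -13, 0], 0],
    [15, [-9, -13, 0], 0],
    [15, [0, 0, 0], 0],
    [15, [0, 0, 0], 0],
    [15, [0, 0, 15], 0],
    [15, [0, 0, 10], 0],
    [15, [0, 0, 4], 0],
    [15, [0, 0, 0.7], 0],
    [15, [0, 0, 0], 0],
    [15, [0, 0, 0], 0]
  ]
}}

```text
t: 58.1
eef_pos: [458.9, 361.4, 49.6]
tool_rot: [-180.0, -0.0, -1.5]
ft_force: [0.3, -0.2, -2.0]
width: 0.213
grip_force: 30.0
```

{"name": "servo_tool", "arguments": {
  "rows": [
    [15, [0, 0, 0.4], 0],
    [15, [0, 0, 0], 0],
    [25, [0, 0, 0], 0],
    [30, [0, 0, 0], 0],
    [60, [0, 0, 0], 0],
    [91, [0, 0, 0], 0],
    [91, [0, 0, 0], 0],
    [91, [0, 0, 0], 0],
    [91, [0, 0, 0], 0],
    [91, [0, 0, -20], 0],
    [91, [0, 0, -40], 0],
    [91, [0, 0, -40], 0],
    [91, [0, 0, -40], 0],
    [91, [0, 0, -40], 0],
    [91, [-20, -20, 0], 0],
    [91, [-20, -40, 0], 0],
    [91, [-20, -40, 0], 0],
    [91, [-20, -40, 0], 0],
    [91, [0, 0, 0], 0],
    [91, [0, 0, 0], 0]
  ]
}}

```text
t: 60.1
eef_pos: [381.7, 504.0, 228.8]
tool_rot: [180.0, 0.0, -1.4]
ft_force: [0.3, -1.0, -0.3]
width: 0.994
grip_force: 0.0
```

```bash
python3 - <<'E'
from h import *
print(get_state()['eef_pos'])
t=cap('top','t22');P=cloud(t)
h=cv2.cvtColor(t['image'],cv2.COLOR_RGB2HSV).astype(int)
near=(P[...,0]>250)&(P[...,0]<900)
def show(n,m,z,a):
    for b in blobs(t,m,z,a): print(n,b['px'],b['n'],b['mean'],b['rect'])
show('key red',((h[...,0]<6)|(h[...,0]>172))&(h[...,1]>150)&near,88,10)
show('mats',(h[...,0]>5)&(h[...,0]<25)&(h[...,1]>80)&(h[...,2]>100)&(P[...,0]<570)&near,0,300)
show('key body',(P[...,2]>10)&(abs(P[...,0]-460)<80)&(abs(P[...,1]-355)<80),30,20)
show('handle',(P[...,2]>30)&(P[...,2]<70)&(abs(P[...,0]-420)<90)&(abs(P[...,1]+370)<60),55,20)
for ax,n in(((629.8,62.8),'s1'),((610.4,-137.8),'s0')):
    m=(h[...,0]<18)&(h[...,1]>140)&(h[...,2]>140)&(np.hypot(P[...,0]-ax[0],P[...,1]-ax[1])<56); show(n,m,47,5)
o=pickle.load(open('top1.pkl','rb'))['image'].astype(int);d=abs(o-t['image']).max(2)
for n,p in(('bowl',(684,397,25)),('cap',(760,-150,27)),('flash',(650,-390,21)),('fob',(786,87,4))):
    u,v=proj(t,[p])[0].astype(int);print(n,(d[v-20:v+20,u-20:u+20]>50).sum())
E
```

```text
[381.73950887 504.01123959 228.78212556]
key red [111. 239.] 39 [456.2 360.1] [4.560e+02 3.603e+02 1.570e+01 1.950e+01 3.000e-01]
mats [116. 241.] 1952 [458.9 367.1] [4.599e+02 3.671e+02 2.169e+02 1.123e+02 1.000e-01]
mats [336. 251.] 1560 [ 429.8 -367.7] [ 444.1 -368.8  111.9  217.6   89.9]
key body [115. 240.] 253 [457.9 362.2] [4.568e+02 3.617e+02 4.900e+01 5.550e+01 3.000e-01]
key body [ 11. 249.] 369 [428.3 697.8] [425.7 696.4  88.8  58.9  30.4]
key body [ 58. 255.] 140 [409.8 544.4] [409.  544.3  32.3  45.2  88.7]
handle [340. 258.] 243 [ 403.2 -368. ] [ 405.  -367.9  125.3   20.2    2.9]
s1 [217. 189.] 33 [628.5  31.7] [6.288e+02 3.280e+01 1.010e+01 2.970e+01 4.000e-01]
s0 [277. 195.] 20 [ 608.8 -168.5] [ 6.085e+02 -1.686e+02  6.700e+00  2.320e+01  4.000e-01]
bowl 0
cap 0
flash 0
fob 0
```

```bash
python3 -c "
from bench import *
print(close_job())"
```

```text
the job is handed in; nothing more can be done
None
```

I handed the job in at about 60 s: both tiles present (holder0 and holder1) lie jade-side up, both screws are turned fully home, the spatula and key are back on their own mats, and the bystanders look unmoved; I viewed 17 pictures, over the limit of 14.

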